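# Load a board tray and lock it in the inspection dock

### The arm

A 6-joint arm with a two-finger parallel gripper is mounted at the origin on the work surface. World frame = base frame: x ahead of the robot, y to its left, z up, the work surface at z = 0. Lengths are in m, angles in rad, forces in N, time in s.
With the tool pointing down it reaches from about 0.3 to 0.775 m from the base axis. Payload 14.6 kg.
Tool frame: the origin (TCP) lies at the very end of the fingers, on their centre line; the grasp point (between the pads) lies 19 mm behind it; x points along the fingers, y is the direction in which the jaws open and shut, and the axes are right-handed (so a half turn about x gives the same grasp; the last joint's range is limited). The gripper opens to 94 mm and grips with 3 to 60 N. Pads are 16 mm wide; open, the fingers measure 119 mm over their backs; the gripper's body (75 mm by 177 mm) begins 78 mm behind the grasp point.
Start: joints at [-0.067, 0.3, 1.521, -0, 1.321, -0.067], TCP at [0.55, -0, 0.171] pointing down, gripper open.
Joint ranges: [-3.03, 3.03], [-0.79, 2.21], [0.23, 2.52], [-1.04, 4.18], [0, 3.07], [-2.55, 2.55]. Speed limits (rad/s): [2.22, 2.22, 2.57, 3.14, 3.14, 3.14].

### API

Orientations are given as [roll, pitch, yaw] about the fixed x, y, z axes, in that order (R = Rz(yaw) Ry(pitch) Rx(roll)).
In Python, from station import ctrl, viewer, hand_in gives the robot as it stands. The module is installed in compiled form; this text tells all that it offers.
- The arm moves only by the tool play_rows, never from a script. Its argument "deltas" is a list that holds one entry, the list of rows, each a list of 7 numbers: the shift along the tool's x, y, z in mm, then the turn, a rotation vector about the tool's x, y, z in rad, then the finger opening in mm, from 0 to 94. In form: [[[dx, dy, dz, ax, ay, az, gripper], ...]]. A call has 1 to 10 rows; each row shifts and turns the commanded pose from where the row before left it, along the tool's axes as they then stand; what a row does not reach is not made up. A row lasts 1/10 s, in which the tool goes at most 50 mm and 8.59 degrees, less where a joint would pass 70% of its speed; a pose out of reach is approached as far as the arm can. A call with a gripper value outside its range is refused whole. The fingers move at their own pace and stop on an object; "grip_force" is the grip in N (left out, the last holds). Time passes only in rows, so rows that do not move let the fingers close. It gives the time, the measured TCP pose, the force and the opening at its end, in the units of the state.
- ctrl.get_obs(): the state, without advancing time (a new reading comes with each control period).
- viewer.camera(name): name is "scene" or "side" or "wrist"; returns a dict with "img" (480x640x3 uint8, red, green, blue), "fx", "fy", "cx", "cy" (pixels), "distortion" ([k1, k2, p1, p2, k3] as OpenCV has them; the pictures are not rectified), "rvec" (rotation vector, rad) and "tvec" (3), from world to camera coordinates, as OpenCV has them. Camera axes: x right, y down, z forward; pixel columns grow to the right and rows downward; lengths in m; the calibration is good to about 2 mm. A picture is of the moment at which its call begins. There is no depth.
- hand_in(): hands the job in, once; it reports no verdict.
The state is a dict: "time_s": time; "qpos": joint angles; "joint_vel": joint speeds; "tau": joint torques, N m; "ee_pos": TCP position; "eef_rot": TCP orientation; "force": force on the tool from outside, world axes, zero at the start; "moment": the same for the moment, N m; "grip_width": finger opening in m.
Only numpy, scipy, OpenCV 4.12 (cv2) and the standard library are available. Lean on these libraries where they do the work, as an engineer would, in place of code of your own. Each camera call takes 0.05 s, during which the arm holds its last target.

### The job

Put every heat sink into the black tray, then push the tray along the bench, without lifting it and without letting it touch the soldering-iron stand or the screw box, through the gap between these two and flat against the long wall of the dock, between its end wall and the sliding stop. Then, with the clamp knob turned back anticlockwise to loose if it is not loose already, slide the stop towards the tray until its rear edge is on the black mark, which brings the tray home against the end wall, and turn the knob clockwise until it is tight. Leave the jar, the screwdriver and the tweezers where they are.

Things in the scene. Friction and masses are not known exactly. Their poses are not given: they have to be found in the camera images.
- sink1: one of up to four identical plain aluminium heat sinks (two to four are present), 36 (its x) x 24 (its y) x 20 mm high, 45 g, fins upward along its x; origin: centre of its underside; lies anywhere on the mat at any yaw
- sink2: one of up to four identical plain aluminium heat sinks (two to four are present), 36 (its x) x 24 (its y) x 20 mm high, 45 g, fins upward along its x; origin: centre of its underside; lies anywhere on the mat at any yaw
- sink3: one of up to four identical plain aluminium heat sinks (two to four are present), 36 (its x) x 24 (its y) x 20 mm high, 45 g, fins upward along its x; origin: centre of its underside; lies anywhere on the mat at any yaw
- sink4: one of up to four identical plain aluminium heat sinks (two to four are present), 36 (its x) x 24 (its y) x 20 mm high, 45 g, fins upward along its x; origin: centre of its underside; lies anywhere on the mat at any yaw
- tray: open black plastic tray, 106 (its x) x 140 (its y) x 30 mm high outside, walls and floor 4 mm thick, 0.3 kg empty, sliding on the bench; origin: centre of its underside. At the start it stands left of the iron stand, its y about along the world's y
- dock: fixed aluminium dock on the right, open to its +x (away from the robot). Origin: at bench height on the front face of its long wall (face = plane x = 0, spans y = -83 to 51 mm; 22 mm high, 12 thick). End wall 22 mm high, x = -12 to 70 mm, its face at y = -71 mm looks to +y. On the +y side a steel guide plate 6 mm high (x = 21 to 69, y = 98 to 233 mm) carries the stop and the clamp
- dock_seat (a point): where the tray's origin lies when it is fully home, against both walls (dock x = 53, y = -1 mm, bench height); axes parallel to the dock's and the tray's
- stop (a joint): travel of the stop along its slot, m; 0 = fully back (away from the tray), grows as it slides to the dock's -y, towards the tray; at 0.045 its rear edge is on the mark; about 4 N of friction. At 0.045 its front face lies at dock y = 71.5 mm
- stop_grip (a point): point to grip on the stop's head, 20 mm behind its front face and about 30 mm above the bench. The head is an upright aluminium block 30 (dock x) x 32 (dock y) mm, from 6 to 44 mm above the bench; it can be gripped across dock x. A 6 mm high slotted tail runs from it to +y beneath the clamp
- stop_rear (a point): middle of the lower rear (+y) edge of the stop's head
- stop_mark (a point): middle of the black line across the guide plate that the head's rear edge must reach (moves with the dock; its axes are the dock's)
- clamp (a joint): angle of the clamp knob, rad: grows clockwise seen from above, from 0 (an end stop) to 1.4 (the other end stop); loose below 0.4, tight from 1.15 on; starts anywhere between, stays where it is left; about 0.06 N m of friction
- clamp_grip (a point): on the clamp knob's vertical axis, at the height to grip. The bar is 14 mm thick, 38 mm long, its top about 7 mm above this point; it stands on a disc of 20 mm radius whose top is 27 mm above the bench. The bar lies along the dock's x at joint value 0 and turns with the knob. Dock x = 45, y = 186 mm, above the stop's tail
- iron_stand: fixed obstacle: soldering-iron stand, base 130 (x) x 60 (y) mm, 20 mm high with a sponge block to 32 mm, iron and coil rising to about 80 mm in its half next to the robot; axes parallel to the world's; origin: centre of its underside
- screw_box: fixed obstacle: grey compartment box with screws, 100 (x) x 120 (y) x 42 mm high; axes parallel to the world's; origin: centre of its underside. It stands farther from the robot than the iron stand; the tray passes between the two
- flux_jar: bystander: small jar, 44 mm wide, 55 mm high; origin: centre of its underside
- screwdriver: bystander: green-handled screwdriver, 160 mm long, lying; origin: underside, mid length
- tweezers: bystander: dark steel tweezers, 120 mm long, 8 mm high, lying; origin: underside, mid length
Mind the look-alikes: they are no part of the job. Leave any blue look-alike of the tray alone. What is shaped like the sink4 but yellow is not meant.

How it is judged:
By the outcome, as a careful person would: the job done as asked, in the order asked, and still so for the second after the job is handed in, with the robot touching nothing.
Of sink1, sink2, sink3, sink4 only 2 to 4 are there at a start; the rules pass over those that are not, and their reading is None.
At some moment in a run one of sink1, sink2, sink3, sink4 may be knocked a few centimetres aside while the robot is not near it.
Once in a run the grip may slacken for a moment while it holds something.
It also fails if it takes over 210 s, if anything falls off the work surface, if the arm or the gripper's body presses on something with over 40 N, if the wrist force passes 120 N, or if a joint passes its speed limit or range.

## Working session

There is one attempt and no reset: what is moved stays moved. The work goes in short steps, Python scripts to look and compute and a tool call to move; the robot and the scene stay as the last step left them, time stands still between calls to the robot, and variables do not carry over. Pictures are saved under pics/ and viewed, and the job is handed in when it is done.

Besides the shell and the picture viewer there is one more tool, called after ">>>" as a command line: name --argument value ..., lists and objects as JSON in quotes. play_rows: Moves the arm, as the interface text tells. Its arguments: {"type":"object","properties":{"deltas":{"type":"array","items":{"type":"array","items":{"type":"array","items":{"type":"number"}}}},"grip_force":{"type":"number"}},"required":["deltas"]}

```bash
mkdir -p pics; ls; cat > h.py <<'E'
import numpy as np, cv2
from station import ctrl, viewer, hand_in
def snap(name,fn):
    c=viewer.camera(name); cv2.imwrite('pics/'+fn+'.png',c['img'][:,:,::-1]); np.save('pics/'+fn+'.npy',c,allow_pickle=True); return c
def load(fn): return np.load('pics/'+fn+'.npy',allow_pickle=True).item()
def K(c): return np.array([[c['fx'],0,c['cx']],[0,c['fy'],c['cy']],[0,0,1.]])
def px2w(c,uv,z):
    uv=np.array(uv,float).reshape(-1,1,2)
    n=cv2.undistortPoints(uv,K(c),np.array(c['distortion'],float)).reshape(-1,2)
    R=cv2.Rodrigues(np.array(c['rvec'],float))[0]; t=np.array(c['tvec'],float).ravel()
    o=-R.T@t; d=np.c_[n,np.ones(len(n))]@R
    z=np.broadcast_to(z,len(d))
    return o+d*((z-o[2])/d[:,2])[:,None]
def w2px(c,P):
    return cv2.projectPoints(np.array(P,float).reshape(-1,3),np.array(c['rvec'],float),np.array(c['tvec'],float),K(c),np.array(c['distortion'],float))[0].reshape(-1,2)
E
python3 - <<'E'
from h import *
for n in ['scene','side','wrist']:
    c=snap(n,n+'0'); R=cv2.Rodrigues(np.array(c['rvec']))[0]; print(n,-R.T@np.array(c['tvec']).ravel(),R[2],c['fx'])
o=ctrl.get_obs(); print(o)
E
```

```text
pics
scene [ 1.21643931 -0.18608856  0.85175713] [-0.67047494  0.16561739 -0.72321106] 480.16248219215544
side [-0.09759716  1.02938108  1.25369333] [ 0.37001703 -0.60226858 -0.70736126] 617.5378095667181
wrist [0.55032054 0.07196491 0.38375142] [ 4.35008915e-04 -2.49427846e-01 -9.68393288e-01] 381.1594115793407
{'time_s': 0.15, 'qpos': array([-6.66169946e-02,  3.00336221e-01,  1.52141288e+00,  1.00899576e-05,
        1.32073904e+00, -6.65811265e-02]), 'joint_vel': array([-1.91627049e-03, -1.22278816e-03, -7.26199071e-04,  3.55499368e-06,
        9.17320438e-05, -6.96674845e-04]), 'tau': array([-2.50185103e-04, -5.31960297e+01, -3.52822959e+01,  7.07691838e-02,
        2.35654798e-02, -3.66386917e-05]), 'ee_pos': array([5.49768482e-01, 6.15611284e-06, 1.70431496e-01]), 'eef_rot': array([-1.64829155,  1.56990078,  3.06405906]), 'force': array([ 0.51935807, -0.16753189,  0.12638919]), 'moment': array([0.03667412, 0.0302037 , 0.03566162]), 'grip_width': 0.0940188400990906}
```

View pics/scene0.png

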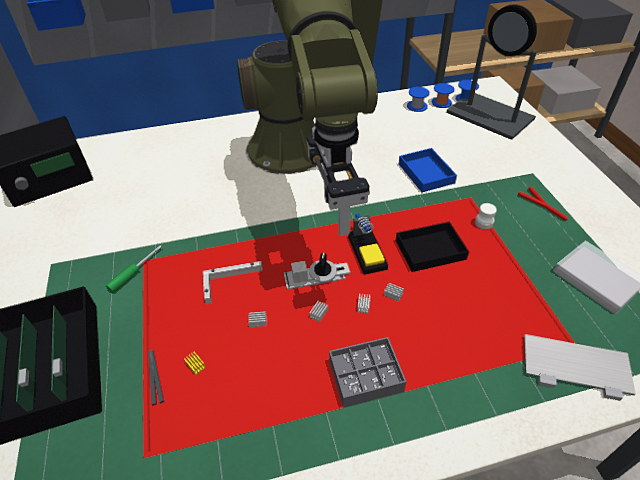

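View pics/side0.png

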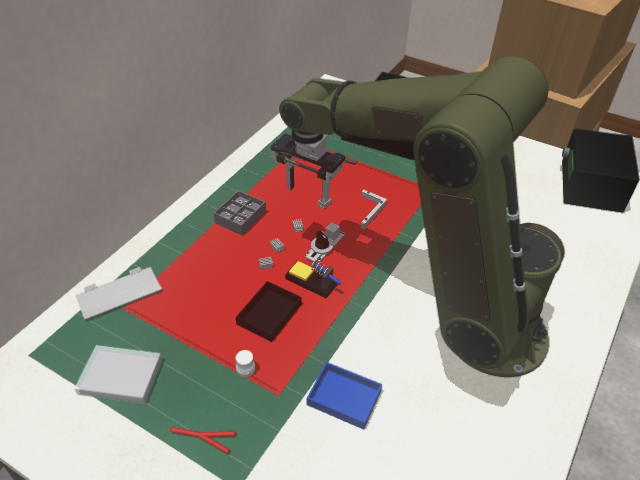

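View pics/wrist0.png

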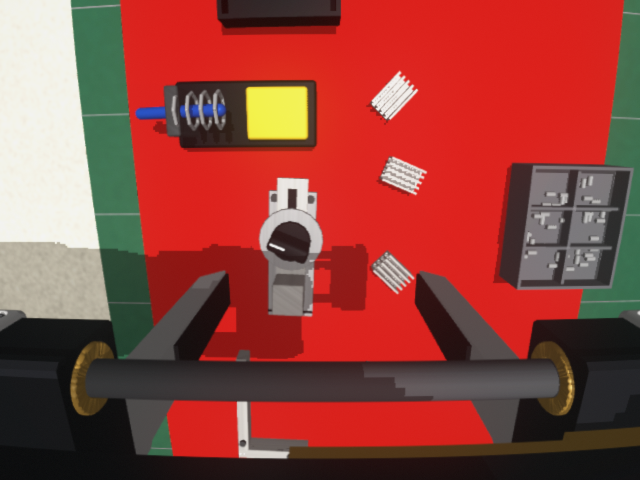

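```bash
python3 - <<'E'
from h import *
w=load('wrist0'); s=load('scene0')
im=s['img'][180:420,130:530,::-1]; cv2.imwrite('pics/sc_crop.png',cv2.resize(im,(800,480),interpolation=cv2.INTER_CUBIC))
np.set_printoptions(precision=4,suppress=True)
def p(l,c,uv,z): print(l,px2w(c,uv,z)[:,:2].tolist())
p('sinks wrist',w,[(395,96),(403,175),(393,272)],.02)
p('sinks scene',s,[(258,317),(319,308),(363,300),(394,290)],.02)
p('stand',w,[(180,84),(316,82),(316,146),(178,147)],.02)
p('box',w,[(514,165),(630,168),(614,288),(503,286)],.042)
p('tray',w,[(219,24),(340,24)],.0)
p('trayscene',s,[(397,240),(454,222),(468,244),(411,266)],.03)
p('clamp',w,[(291,240)],.027)
E
```

```text
sinks wrist [[0.6167238183840175, 0.11203102203695463], [0.6273142409273271, 0.0404713075942556], [0.6222805573072328, -0.05681217912342851]]
sinks scene [[0.6098361998172424, -0.1881369121307797], [0.6209163996972835, -0.05864599077764071], [0.6253622369498634, 0.038099496237984476], [0.6172696894376585, 0.11197655386169789]]
stand [[0.4210088105400276, 0.12332638889824633], [0.5449111710194312, 0.12377316471090571], [0.544775763804929, 0.06708406936472948], [0.4148730835155919, 0.06693560689299025]]
box [[0.7232669909059636, 0.05228681845111307], [0.8373816830833382, 0.051862230691583924], [0.8444163871810275, -0.06744057871534423], [0.726831188395817, -0.06386300875739126]]
tray [[0.4543194246515547, 0.1792667911082857], [0.5669642064657683, 0.17834872745809413]]
trayscene [[0.48386856166200554, 0.16771456299301027], [0.462958349553657, 0.32540365426499807], [0.5410017449133387, 0.3249453598134877], [0.5696717912835452, 0.16942103688554508]]
clamp [[0.5204238611548212, -0.021586886827036966]]
```

View pics/sc_crop.png

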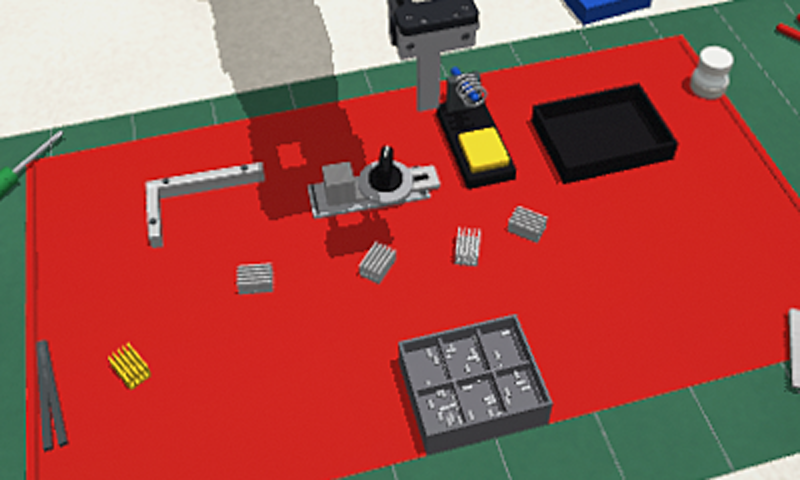

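```bash
cat >> h.py <<'E'
from scipy.optimize import minimize
np.set_printoptions(precision=4,suppress=True)
def boxpts(x,y,yaw,L,W,H,z0=0):
    c,s=np.cos(yaw),np.sin(yaw)
    return np.array([[x+c*a*L/2-s*b*W/2,y+s*a*L/2+c*b*W/2,z0+h] for a in(-1,1) for b in(-1,1) for h in(0,H)])
def soft(mask): return cv2.GaussianBlur(mask.astype(np.float32),(0,0),1.0)
def render(c,P,roi,ss=8):
    x0,y0,w,h=roi
    uv=(w2px(c,P)-[x0,y0]+0.5)
    hull=cv2.convexHull(uv.astype(np.float32)).reshape(-1,2)
    m=np.zeros((h,w),np.uint8); cv2.fillConvexPoly(m,np.round(hull*256-128).astype(np.int32),255,cv2.LINE_AA,8)
    return cv2.GaussianBlur(m.astype(np.float32)/255,(0,0),1.0)
def sinkmask(img):
    hsv=cv2.cvtColor(img,cv2.COLOR_RGB2HSV)
    return (hsv[...,1]<90)&(hsv[...,2]>60)
def fitbox(views,x,y,dims=(.036,.024,.02),maskf=sinkmask,yaws=np.arange(0,np.pi,np.pi/6),r=0.03):
    data=[]
    for c in views:
        uv=w2px(c,boxpts(x,y,0,2*r+dims[0],2*r+dims[0],dims[2])); a=np.floor(uv.min(0)).astype(int); b=np.ceil(uv.max(0)).astype(int)
        a=np.maximum(a,0); b=np.minimum(b,[640,480])
        roi=(a[0],a[1],b[0]-a[0],b[1]-a[1]); m=soft(maskf(c['img'])[a[1]:b[1],a[0]:b[0]]); data.append((c,roi,m))
    def cost(p): return sum(((render(c,boxpts(p[0],p[1],p[2],*dims),roi)-m)**2).sum()/max(m.sum(),1) for c,roi,m in data)
    best=None
    for yw in yaws:
        q=minimize(cost,[x,y,yw],method='Nelder-Mead',options=dict(initial_simplex=[[x,y,yw],[x+.006,y,yw],[x,y+.006,yw],[x,y,yw+.3]],xatol=1e-4,fatol=1e-4))
        if best is None or q.fun<best.fun: best=q
    p=best.x; return p[0],p[1],(p[2]+np.pi/2)%np.pi-np.pi/2,best.fun
def go(x,y,z,yaw,o=None):
    """tool down; yaw = world direction of tool y. prints delta in tool frame"""
    from scipy.spatial.transform import Rotation as Ro
    o=o or ctrl.get_obs(); R=Ro.from_euler('xyz',o['eef_rot']).as_matrix()
    ty=np.array([np.cos(yaw),np.sin(yaw),0]);
    best=None
    for s in(1,-1):
        T=np.c_[[0,0,-1],s*ty,np.cross([0,0,-1],s*ty)]
        rv=Ro.from_matrix(R.T@T).as_rotvec()
        if best is None or np.linalg.norm(rv)<np.linalg.norm(best): best=rv
    d=R.T@(np.array([x,y,z])-o['ee_pos'])*1000
    print('tool shift mm',d.round(1),'rotvec',best.round(3),'| if moved after the turn:',(Ro.from_rotvec(best).as_matrix().T@d).round(1),'q6',o['qpos'][5].round(2))
E
python3 - <<'E'
from h import *
from scipy.spatial.transform import Rotation as Ro
o=ctrl.get_obs(); print(Ro.from_euler('xyz',o['eef_rot']).as_matrix())
w=load('wrist0'); s=load('scene0'); d=load('side0')
for i,(x,y) in enumerate([(.61,-.188),(.622,-.058),(.627,.039),(.617,.112)]):
    print(i,'S',fitbox([s],x,y)); print('   d',fitbox([d],x,y)); 
    if i: print('   W',fitbox([w],x,y)); print('   all',fitbox([s,w],x,y))
E
```

```text
[[-0.0009  1.     -0.    ]
 [ 0.0001 -0.     -1.    ]
 [-1.     -0.0009 -0.0001]]
0 S (np.float64(0.6069986206472069), np.float64(-0.1908953005992171), np.float64(1.4661067689482508), np.float64(0.07716440409421921))
   d (np.float64(0.6151595882440443), np.float64(-0.20006523516452235), np.float64(-1.275957145964194), np.float64(0.2774710953235626))
1 S (np.float64(0.6207850376922295), np.float64(-0.06062642664972617), np.float64(-0.7086205838678659), np.float64(0.09704020619392395))
   d (np.float64(0.6230978603623202), np.float64(-0.05859873083007706), np.float64(-0.9254966319868547), np.float64(0.39755961298942566))
   W (np.float64(0.6227310810941304), np.float64(-0.059625774829820566), np.float64(-0.7957211251016894), np.float64(0.35235562920570374))
   all (np.float64(0.6221738312872422), np.float64(-0.060218267563621544), np.float64(-0.7431045844987897), np.float64(0.4670272171497345))
2 S (np.float64(0.6272790282488742), np.float64(0.03861017365072303), np.float64(-0.37388964384474077), np.float64(0.41759681701660156))
   d (np.float64(0.6290920440649386), np.float64(0.03974
[... 198 characters left out ...]
06818089634180069))
   all (np.float64(0.627785229242106), np.float64(0.03986176502538795), np.float64(-0.3858409598245318), np.float64(0.49781596660614014))
3 S (np.float64(0.6137922848574904), np.float64(0.11255822315400796), np.float64(0.8586574050473796), np.float64(0.22908219695091248))
   d (np.float64(0.6171418020850725), np.float64(0.11292571385714201), np.float64(0.6833542950546772), np.float64(0.3993827998638153))
   W (np.float64(0.6159776127046455), np.float64(0.11227576004780847), np.float64(0.8072085481184446), np.float64(0.05068196356296539))
   all (np.float64(0.6157052707900336), np.float64(0.11235151989149994), np.float64(0.8170434579682091), np.float64(0.2944713830947876))
```

```bash
python3 - <<'E'
from h import *
w=load('wrist0'); s=load('scene0'); d=load('side0')
dark=lambda im:(cv2.cvtColor(im,cv2.COLOR_RGB2HSV)[...,2]<75)
for c in (s,d): print('tray',fitbox([c],.51,.247,(.106,.14,.03),dark,[0],r=.012))
print('both',fitbox([s,d],.51,.247,(.106,.14,.03),dark,[0],r=.012))
grey=lambda im:(cv2.cvtColor(im,cv2.COLOR_RGB2HSV)[...,1]<110)
for c in (s,w,d): print('box',fitbox([c],.778,-.005,(.1,.12,.042),grey,[0],r=.012))
go(.62,.1124,.15,.81+np.pi/2)
E
```

```text
tray (np.float64(0.5090654100303882), np.float64(0.24567327846722442), np.float64(0.009536376736606123), np.float64(0.02886396087706089))
tray (np.float64(0.5128622437654299), np.float64(0.24659956541827815), np.float64(0.024528728971213276), np.float64(0.04951373487710953))
both (np.float64(0.5113085294427238), np.float64(0.24616687652397873), np.float64(0.01431000539018168), np.float64(0.08631452918052673))
box (np.float64(0.7898980528558635), np.float64(-0.008247454165698696), np.float64(-0.004203227924245212), np.float64(0.010169301182031631))
box (np.float64(0.7929707062587825), np.float64(-0.008246279033833431), np.float64(0.008577811889201037), np.float64(0.017516935244202614))
box (np.float64(0.8023390936156279), np.float64(-0.010222449367965236), np.float64(-0.06350230735549012), np.float64(0.14377404749393463))
tool shift mm [  20.4   70.2 -112.4] rotvec [0.761 0.    0.001] | if moved after the turn: [  20.4  -26.6 -129.8] q6 -0.07
```

>>> play_rows --deltas '[[[0, 22, -37.4, 0, 0, 0, 60], [0, 22, -37.4, 0, 0, 0, 60], [0, 22, -37.5, 0, 0, 0, 60], [12, 0, 0, 0.127, 0, 0, 56], [12, 0, 0, 0.127, 0, 0, 56], [12, 0, 0, 0.127, 0, 0, 56], [12, 0, 0, 0.127, 0, 0, 56], [12, 0, 0, 0.127, 0, 0, 56], [12, 0, 0, 0.127, 0, 0, 56], [0, 0, 0, 0, 0, 0, 56]]]'

```text
time_s: 1.15
ee_pos: [0.615, 0.1122, 0.0969]
eef_rot: [-0.689, 1.568, -3.023]
force: [0.5, -0.7, -1.2]
grip_width: 0.0559
```

```bash
python3 - <<'E'
from h import *
c=snap('wrist','w1'); s=snap('scene','s1')
print(fitbox([c],.6157,.1124)); go(.6157,.1124,.004,.81+np.pi/2)
E
```

```text
(np.float64(0.6163116965321875), np.float64(0.11274952446955008), np.float64(0.8233445273879298), np.float64(0.5650665760040283))
tool shift mm [95.  -0.2  0.1] rotvec [0.003 0.    0.   ] | if moved after the turn: [95.  -0.3  0.1] q6 0.88
```

View pics/w1.png

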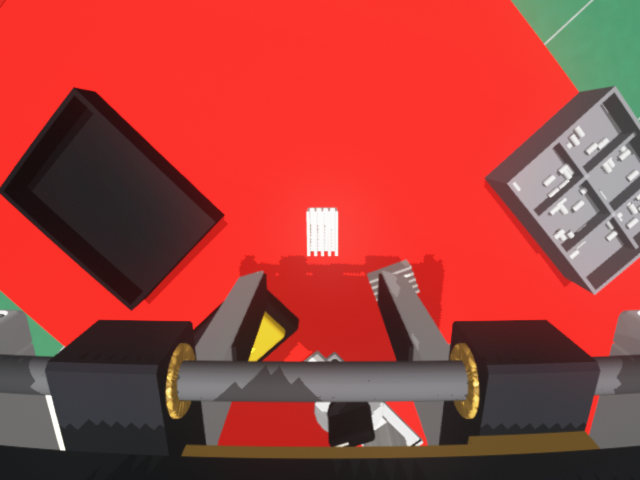

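>>> play_rows --deltas '[[[30, 0, 0, 0, 0, 0, 56], [30, 0, 0, 0, 0, 0, 56], [22, 0, 0, 0, 0, 0, 50], [10, 0, 0, 0, 0, 0, 45], [1, 0, 0, 0, 0, 0, 10], [0, 0, 0, 0, 0, 0, 10], [0, 0, 0, 0, 0, 0, 10], [0, 0, 0, 0, 0, 0, 10], [0, 0, 0, 0, 0, 0, 10], [0, 0, 0, 0, 0, 0, 10]]]' --grip_force 25

```text
time_s: 2.25
ee_pos: [0.6161, 0.1123, 0.0062]
eef_rot: [2.424, 1.57, 0.092]
force: [-0.4, -1.0, 0.1]
grip_width: 0.0102
```

```bash
python3 - <<'E'
from h import *
from scipy.spatial.transform import Rotation as Ro
# tray (0.511,0.246,yaw .012): slots local
a=.012
for l in [(-22,-30),(22,-30),(-22,20),(22,20)]:
    l=np.array(l)/1000; print((.511+np.cos(a)*l[0]-np.sin(a)*l[1]).round(4),(.246+np.sin(a)*l[0]+np.cos(a)*l[1]).round(4))
go(.489,.216,.085,np.pi/2+.012); print(ctrl.get_obs()['grip_width'])
E
```

```text
0.4894 0.2157
0.5334 0.2163
0.4888 0.2657
0.5328 0.2663
tool shift mm [ -78.9 -163.5   12.7] rotvec [ 0.797 -0.    -0.   ] | if moved after the turn: [ -78.8 -105.2  125.9] q6 0.88
0.010215572705667123
```

```bash
python3 - <<'E'
from h import *
c=snap('wrist','w2'); s=snap('scene','s2'); d=snap('side','d2')
im=s['img'][230:350,220:440,::-1]; cv2.imwrite('pics/s2c.png',cv2.resize(im,(800,436),interpolation=cv2.INTER_CUBIC))
E
```

```text
(no output)
```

View pics/w2.png

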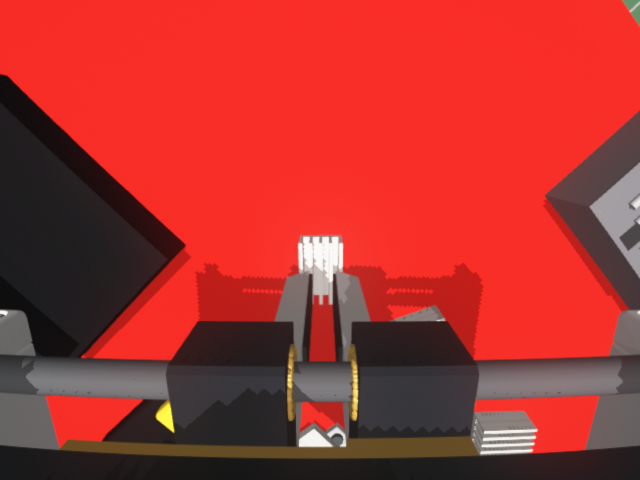

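View pics/s2c.png

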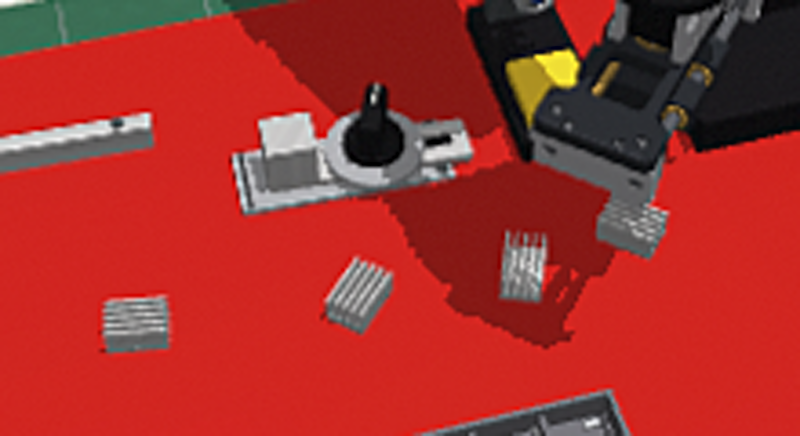

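```bash
python3 - <<'E'
from h import *
o=ctrl.get_obs(); print(o['ee_pos'],o['qpos'])
c1=load('w1');c2=load('w2')
print(w2px(c1,[[.6157,.1124,.02],[.615,.1122,.0969]]),w2px(c2,[[.6157,.1124,.02],o['ee_pos']]))
s=load('s2'); print(w2px(s,[[.6157,.1124,.02],o['ee_pos']]))
print(fitbox([load('s2')],.6157,.1124,r=.02),fitbox([load('d2')],.6157,.1124,r=.02),px2w(c2,[(321,235)],.02))
E
```

```text
[0.616  0.1123 0.0059] [ 0.1218  0.6371  1.4352 -0.      1.0692  0.8837]
[[321.6531 234.5947]
 [320.8054 267.1014]] [[320.2009 275.5057]
 [320.7616 267.1477]]
[[393.9342 289.4171]
 [393.371  293.4851]]
(np.float64(0.6028649441175453), np.float64(0.11642613158396359), np.float64(-0.24066458854660144), np.float64(0.29929906129837036)) (np.float64(0.6267204693675927), np.float64(0.09984716141109688), np.float64(-0.9913878130760532), np.float64(0.4348008334636688)) [[0.632  0.1288 0.02  ]]
```

>>> play_rows --deltas '[[[-30, 0, 0, 0, 0, 0, 10], [-30, 0, 0, 0, 0, 0, 10], [-30, 0, 0, 0, 0, 0, 10], [0, 0, 0, 0, 0, 0, 10]]]'

```text
time_s: 2.8
ee_pos: [0.6179, 0.1126, 0.1003]
eef_rot: [2.455, 1.564, 0.122]
force: [0.1, 1.1, 0.5]
grip_width: 0.0099
```

```bash
python3 - <<'E'
from h import *
print(ctrl.get_obs()['grip_width'])
c=snap('wrist','w3'); s=snap('scene','s3')
im=np.hstack([cv2.resize(s['img'][230:350,240:440,::-1],(400,240)),cv2.resize(c['img'][200:320,220:420,::-1],(400,240))]); cv2.imwrite('pics/s3c.png',im)
E
```

```text
0.0099334635609068
```

View pics/s3c.png

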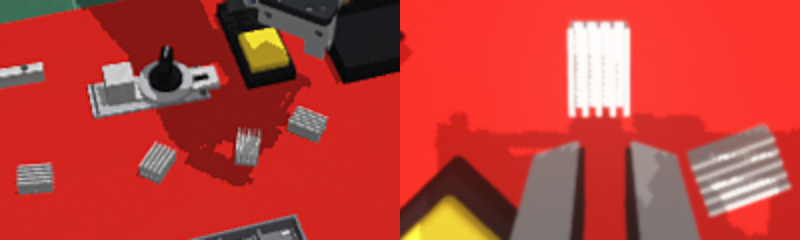

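```bash
python3 - <<'E'
from h import *
d=load('side0'); s=load('scene0'); w=load('wrist0')
P=[[.503,-.008,.1704],[.503,.008,.1704],[.4905,.008,.1704],[.4905,-.008,.1704],[.597,.008,.1704],[.6095,.008,.1704],[.597,-.008,.1704],[.6095,-.008,.1704]]
P2=[[a,b,.1964] for a,b,_ in P]
for n,c,roi in(('d',d,(250,110,120,110)),('s',s,(300,170,100,80)),('w',w,(160,180,320,240))):
    x,y,ww,h=roi; k=4 if n!='w' else 2
    im=cv2.resize(np.ascontiguousarray(c['img'][y:y+h,x:x+ww,::-1]),None,fx=k,fy=k)
    for pts,col in((P,(0,255,0)),(P2,(255,0,255))):
        for u in w2px(c,pts): cv2.circle(im,tuple(int(v) for v in ((u-[x,y]+.5)*k)),3,col,-1)
    cv2.imwrite('pics/tip_%s.png'%n,im)
E
```

```text
(no output)
```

View pics/tip_d.png

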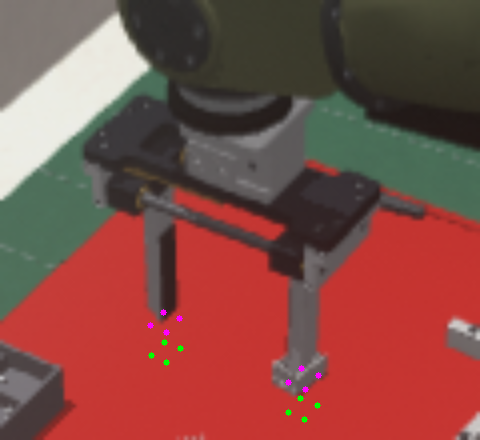

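View pics/tip_w.png

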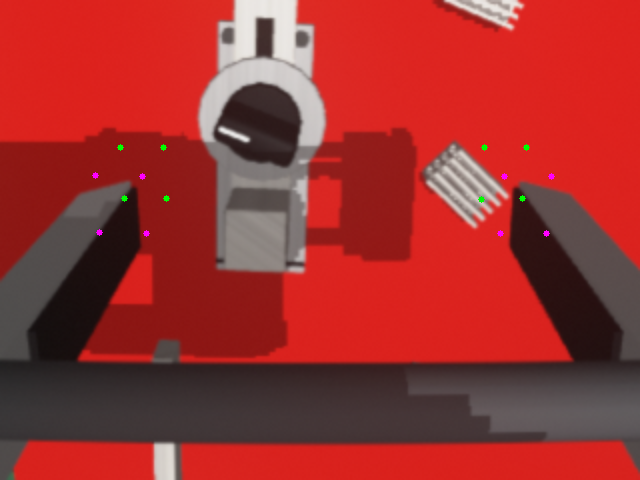

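```bash
python3 - <<'E'
from h import *
print(fitbox([load('s3')],.6157,.1124,r=.02),fitbox([load('w3')],.6157,.1124,r=.008))
go(.6157,.1124,-.021,.815+np.pi/2);print(ctrl.get_obs()['ee_pos'])
E
```

```text
(np.float64(0.6137307026114855), np.float64(0.11266632909451768), np.float64(0.8686027167842654), np.float64(0.06024155020713806)) (np.float64(0.6162393817164322), np.float64(0.11266607146595801), np.float64(0.8084387392393078), np.float64(0.2031211107969284))
tool shift mm [117.   -0.4   0.3] rotvec [-0.006 -0.001 -0.   ] | if moved after the turn: [117.   -0.3   0.2] q6 0.88
[0.6161 0.1123 0.096 ]
```

>>> play_rows --deltas '[[[35, 0, 0, 0, 0, 0, 56], [35, 0, 0, 0, 0, 0, 56], [20, 0, 0, 0, 0, 0, 56], [12, 0, 0, 0, 0, 0, 56], [8, 0, 0, 0, 0, 0, 56], [5, 0, 0, 0, 0, 0, 56], [2, 0, 0, 0, 0, 0, 56], [0, 0, 0, 0, 0, 0, 56]]]'

```text
time_s: 3.7
ee_pos: [0.6162, 0.1123, -0.0208]
eef_rot: [2.473, 1.57, 0.141]
force: [-0.3, 0.4, -0.1]
grip_width: 0.056
```

```bash
python3 - <<'E'
from h import *
snap('wrist','w4'); d=snap('side','d4'); s=snap('scene','s4')
im=np.hstack([cv2.resize(s['img'][250:320,340:440,::-1],(400,280),interpolation=cv2.INTER_CUBIC),cv2.resize(d['img'][210:280,220:320,::-1],(400,280),interpolation=cv2.INTER_CUBIC)]); cv2.imwrite('pics/x4.png',im)
E
```

```text
(no output)
```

View pics/x4.png

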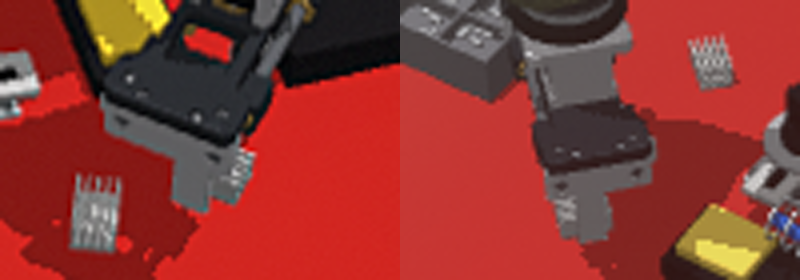

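View pics/w4.png

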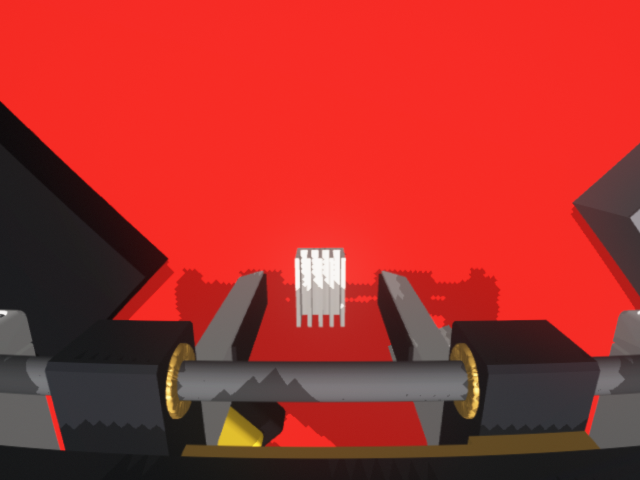

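>>> play_rows --deltas '[[[0, 0, 0, 0, 0, 0, 15], [0, 0, 0, 0, 0, 0, 15], [0, 0, 0, 0, 0, 0, 15], [0, 0, 0, 0, 0, 0, 15], [0, 0, 0, 0, 0, 0, 15], [-5, 0, 0, 0, 0, 0, 15], [-15, 0, 0, 0, 0, 0, 15], [-30, 0, 0, 0, 0, 0, 15], [-30, 0, 0, 0, 0, 0, 15], [0, 0, 0, 0, 0, 0, 15]]]' --grip_force 30

```text
time_s: 4.85
ee_pos: [0.6183, 0.1126, 0.0646]
eef_rot: [2.455, 1.563, 0.122]
force: [0.2, -0.0, -0.1]
grip_width: 0.0237
```

```bash
python3 - <<'E'
from h import *
snap('wrist','w5'); go(.489,.216,.06,np.pi/2+.012); o=ctrl.get_obs(); print(o['grip_width'],o['ee_pos'],o['force'])
E
```

```text
tool shift mm [   1.5 -164.3   13.7] rotvec [ 0.797 -0.005 -0.001] | if moved after the turn: [   2.  -105.1  127. ] q6 0.88
0.0232628089068753 [0.6173 0.1125 0.062 ] [ 0.0905  0.2928 -1.2009]
```

View pics/w5.png

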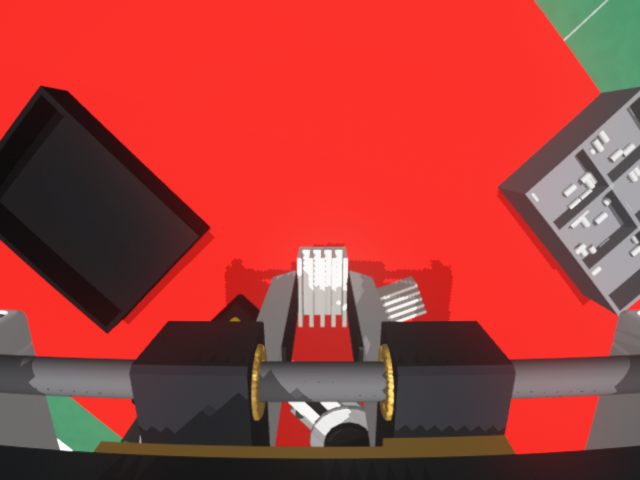

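>>> play_rows --deltas '[[[0, -41, 3.4, 0, 0, 0, 15], [0, -41, 3.4, 0, 0, 0, 15], [0, -41, 3.4, 0, 0, 0, 15], [0, -41.3, 3.5, 0, 0, 0, 15], [0, 0, 0, 0.133, 0, 0, 15], [0, 0, 0, 0.133, 0, 0, 15], [4, 0, 0, 0.133, 0, 0, 15], [10, 0, 0, 0.133, 0, 0, 15], [10, 0, 0, 0.133, 0, 0, 15], [10, 0, 0, 0.132, 0, 0, 15]]]'

```text
time_s: 5.9
ee_pos: [0.4872, 0.2156, 0.0241]
eef_rot: [0.341, 1.57, -2.794]
force: [0.7, -0.6, -0.2]
grip_width: 0.0236
```

```bash
python3 - <<'E'
from h import *
snap('wrist','w6'); snap('scene','s6'); snap('wrist','w7'); go(.489,.216,-.015,np.pi/2+.012); o=ctrl.get_obs(); print(o['grip_width'],o['ee_pos'],o['force'])
E
```

```text
tool shift mm [39.2 -0.4 -2. ] rotvec [ 0.003  0.002 -0.001] | if moved after the turn: [39.2 -0.4 -1.9] q6 1.9
0.02333267063843179 [0.4871 0.2156 0.0242] [-0.1228 -0.4906  0.0335]
```

View pics/w7.png

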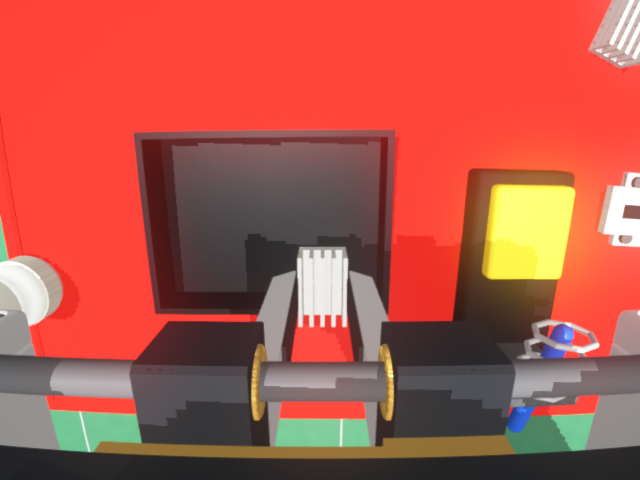

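View pics/s6.png

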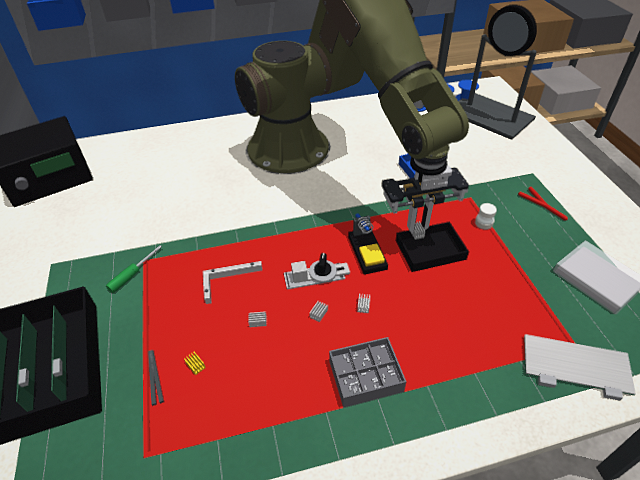

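```bash
python3 - <<'E'
from h import *
c=load('w7'); print(px2w(c,[(136,133),(394,131),(155,314),(395,295)],.03)); dark=lambda im:(cv2.cvtColor(im,cv2.COLOR_RGB2HSV)[...,2]<75)
print(px2w(c,[(298,248),(347,248)],.046))
E
```

```text
[[0.5632 0.3152 0.03  ]
 [0.5649 0.1781 0.03  ]
 [0.4583 0.3151 0.03  ]
 [0.4724 0.1723 0.03  ]]
[[0.505  0.2278 0.046 ]
 [0.5053 0.2024 0.046 ]]
```

>>> play_rows --deltas '[[[15, 0, -2, 0, 0, 0, 15], [15, 0, 0, 0, 0, 0, 15], [6, 0, 0, 0, 0, 0, 15], [3, 0, 0, 0, 0, 0, 15], [0, 0, 0, 0, 0, 0, 15], [0, 0, 0, 0, 0, 0, 36], [0, 0, 0, 0, 0, 0, 36], [0, 0, 0, 0, 0, 0, 36], [-25, 0, 0, 0, 0, 0, 36], [-35, 0, 0, 0, 0, 0, 50]]]'

```text
time_s: 7.05
ee_pos: [0.4887, 0.2155, 0.0454]
eef_rot: [0.339, 1.568, -2.791]
force: [-0.2, 0.1, 0.3]
grip_width: 0.041
```

```bash
python3 - <<'E'
from h import *
c=snap('wrist','w8'); s=snap('scene','s8'); 
for x,y in [(.607,-.191),(.622,-.06),(.628,.039)]:
    f=fitbox([s],x,y); print(f)
go(.628,.0395,.06,-.395+np.pi/2); o=ctrl.get_obs(); print(o['grip_width'],o['ee_pos'],o['force'],o['qpos'])
E
```

```text
(np.float64(0.6070187541585903), np.float64(-0.1910090375215705), np.float64(1.4692506008822788), np.float64(0.07716010510921478))
(np.float64(0.6208098541468099), np.float64(-0.06062411686433349), np.float64(-0.7107131457655047), np.float64(0.10184561461210251))
(np.float64(0.6273849050994786), np.float64(0.03870081899118573), np.float64(-0.38160397076525854), np.float64(0.16633780300617218))
tool shift mm [  -9.4  178.8 -134. ] rotvec [ 0.407 -0.006  0.004] | if moved after the turn: [  -9.9  111.2 -193.8] q6 1.91
0.04855072728685759 [0.4919 0.2167 0.0501] [ 0.6869 -0.2274 -0.2463] [ 0.3468  0.4     1.6872 -0.      1.0474  1.9056]
```

View pics/w8.png

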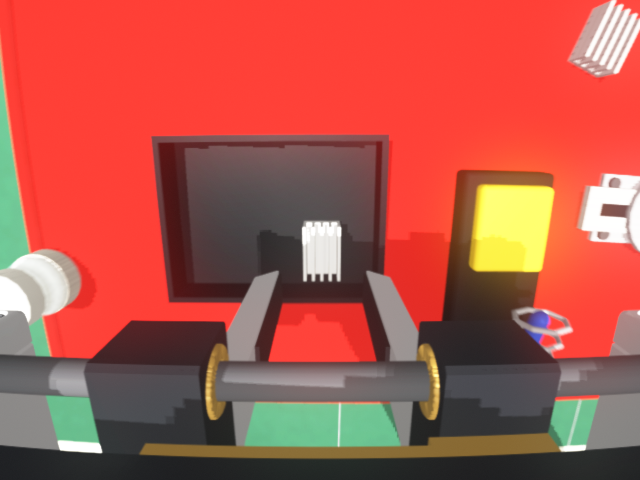

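>>> play_rows --deltas '[[[-15, 35.8, -26.8, 0, 0, 0, 56], [0, 35.8, -26.8, 0, 0, 0, 56], [0, 35.8, -26.8, 0, 0, 0, 56], [0, 35.8, -26.8, 0, 0, 0, 56], [0, 35.6, -26.8, 0, 0, 0, 56], [0, 0, 0, 0.102, 0, 0, 56], [0, 0, 0, 0.102, 0, 0, 56], [0, 0, 0, 0.102, 0, 0, 56], [0, 0, 0, 0.101, 0, 0, 56], [0, 0, 0, 0, 0, 0, 56]]]'

```text
time_s: 8.15
ee_pos: [0.6256, 0.0386, 0.0604]
eef_rot: [0.428, 1.57, -3.111]
force: [0.5, -0.5, 0.2]
grip_width: 0.056
```

```bash
python3 - <<'E'
from h import *
c=snap('wrist','w9'); c=snap('wrist','w9');s=snap('scene','s9'); 
f=fitbox([c],.628,.0395,r=.008); print(f,fitbox([s],.628,.0395,r=.01))
go(f[0],f[1],-.021,f[2]+np.pi/2); o=ctrl.get_obs(); print(o['grip_width'],o['ee_pos'],o['force'],o['qpos'])
E
```

```text
(np.float64(0.6285743975623208), np.float64(0.03969203102438167), np.float64(-0.39215030245548954), np.float64(0.06920502334833145)) (np.float64(0.6273454435145026), np.float64(0.03865892154348962), np.float64(-0.37768664608337943), np.float64(0.15988002717494965))
tool shift mm [81.7 -2.1 -2.3] rotvec [-0.  0. -0.] | if moved after the turn: [81.7 -2.  -2.3] q6 1.97
0.056077679335575316 [0.6257 0.0387 0.0607] [-0.3683 -0.4954  0.7036] [ 0.0033  0.5721  1.3988 -0.      1.1708  1.9664]
```

View pics/w9.png

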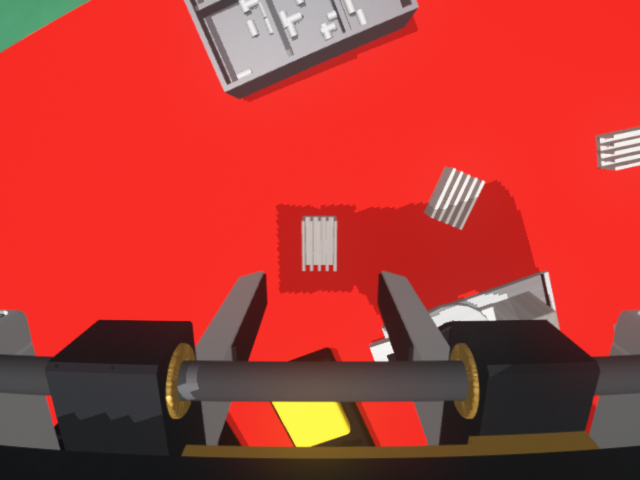

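>>> play_rows --deltas '[[[30, -2, -2.3, 0, 0, 0, 56], [30, 0, 0, 0, 0, 0, 56], [15, 0, 0, 0, 0, 0, 50], [7, 0, 0, 0, 0, 0, 50], [0, 0, 0, 0, 0, 0, 50], [0, 0, 0, 0, 0, 0, 15], [0, 0, 0, 0, 0, 0, 15], [0, 0, 0, 0, 0, 0, 15], [0, 0, 0, 0, 0, 0, 15], [0, 0, 0, 0, 0, 0, 15]]]'

```text
time_s: 9.3
ee_pos: [0.629, 0.0396, -0.0205]
eef_rot: [-2.757, 1.57, -0.011]
force: [-0.6, 1.2, 5.5]
grip_width: 0.0235
```

>>> play_rows --deltas '[[[-5, 0, 0, 0, 0, 0, 15], [-15, 0, 0, 0, 0, 0, 15], [-30, 0, 0, 0, 0, 0, 15], [-35, 0, 0, 0, 0, 0, 15], [0, 0, 0, 0, 0, 0, 15], [0, 0, 0, 0, 0, 0, 15]]]'

```text
time_s: 9.9
ee_pos: [0.629, 0.0396, 0.0652]
eef_rot: [-2.75, 1.569, -0.004]
force: [-0.7, 0.2, -0.8]
grip_width: 0.0236
```

```bash
python3 - <<'E'
from h import *
go(.533,.216,.06,np.pi/2+.012); o=ctrl.get_obs(); print(o['grip_width'],o['ee_pos'],o['force'])
E
```

```text
tool shift mm [   5.  -125.8  156.6] rotvec [-0.407 -0.002  0.   ] | if moved after the turn: [   5.2 -177.6   93.9] q6 1.97
0.023553556090904388 [0.629  0.0396 0.0652] [-0.6759  0.2469 -0.7578]
```

>>> play_rows --deltas '[[[0, -25.2, 31.3, 0, 0, 0, 15], [0, -25.2, 31.3, 0, 0, 0, 15], [0, -25.2, 31.3, 0, 0, 0, 15], [0, -25.1, 31.3, 0, 0, 0, 15], [0, -25.1, 31.4, 0, 0, 0, 15], [0, 0, 0, -0.102, 0, 0, 15], [5, 0, 0, -0.102, 0, 0, 15], [10, 0, 0, -0.102, 0, 0, 15], [15, 0, 0, -0.101, 0, 0, 15], [0, 0, 0, 0, 0, 0, 15]]]'

```text
time_s: 10.9
ee_pos: [0.5309, 0.2155, 0.0313]
eef_rot: [0.311, 1.566, -2.818]
force: [0.2, 0.4, -0.5]
grip_width: 0.0229
```

```bash
python3 - <<'E'
from h import *
c=snap('wrist','w10'); go(.534,.216,-.015,np.pi/2+.012); o=ctrl.get_obs(); print(o['grip_width'],o['ee_pos'],o['force'])
E
```

```text
tool shift mm [47.6 -0.4 -2.5] rotvec [-0.002  0.003 -0.001] | if moved after the turn: [47.6 -0.3 -2.4] q6 1.88
0.023630998357228053 [0.5316 0.2157 0.0326] [0.1386 0.1086 0.513 ]
```

View pics/w10.png

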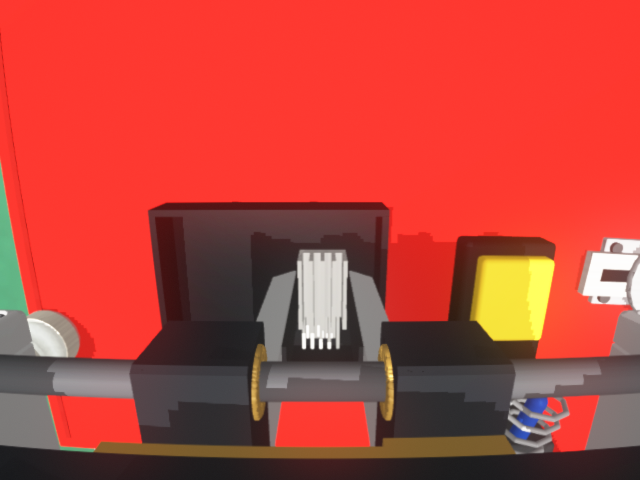

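>>> play_rows --deltas '[[[20, 0, -2.4, 0, 0, 0, 15], [17, 0, 0, 0, 0, 0, 15], [7, 0, 0, 0, 0, 0, 15], [3, 0, 0, 0, 0, 0, 15], [0, 0, 0, 0, 0, 0, 15], [0, 0, 0, 0, 0, 0, 36], [0, 0, 0, 0, 0, 0, 36], [0, 0, 0, 0, 0, 0, 36], [-25, 0, 0, 0, 0, 0, 36], [-35, 0, 0, 0, 0, 0, 50]]]'

```text
time_s: 11.95
ee_pos: [0.5339, 0.2156, 0.0463]
eef_rot: [0.311, 1.568, -2.819]
force: [0.3, 1.1, 0.6]
grip_width: 0.0408
```

```bash
python3 - <<'E'
from h import *
c=snap('wrist','w11');c=snap('wrist','w11'); s=snap('scene','s11'); 
for x,y in [(.607,-.191),(.622,-.06)]:
    f=fitbox([s],x,y); print(f)
go(.622,-.0602,.065,-.76+np.pi/2); o=ctrl.get_obs(); print(o['grip_width'],o['ee_pos'],o['force'],o['qpos'])
E
```

```text
(np.float64(0.6070187541585903), np.float64(-0.1910090375215705), np.float64(1.4692506008822788), np.float64(0.07716010510921478))
(np.float64(0.6208098541468099), np.float64(-0.06062411686433349), np.float64(-0.7107131457655047), np.float64(0.10184561461210251))
tool shift mm [-15.9 277.6 -82.6] rotvec [ 0.772 -0.003  0.003] | if moved after the turn: [ -15.9  141.4 -252.8] q6 1.88
0.04925365202476582 [0.5362 0.2164 0.0491] [-0.9229  1.0682 -1.1663] [ 0.3203  0.4839  1.5654 -0.      1.0881  1.8794]
```

View pics/w11.png

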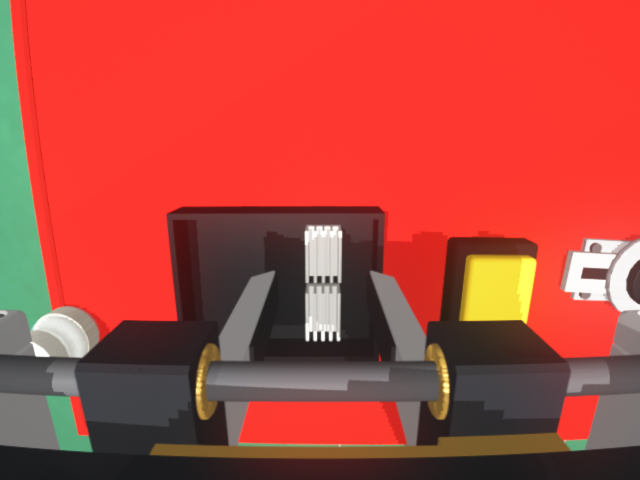

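View pics/s11.png

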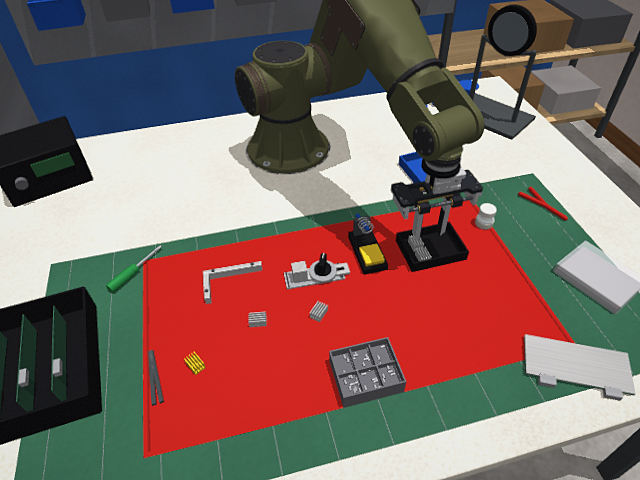

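>>> play_rows --deltas '[[[-18, 39.7, -11.8, 0, 0, 0, 56], [0, 39.7, -11.8, 0, 0, 0, 56], [0, 39.7, -11.8, 0, 0, 0, 56], [0, 39.7, -11.8, 0, 0, 0, 56], [0, 39.7, -11.8, 0, 0, 0, 56], [0, 39.7, -11.8, 0, 0, 0, 56], [0, 39.4, -11.8, 0, 0, 0, 56]]]'

```text
time_s: 12.8
ee_pos: [0.6207, -0.0623, 0.0638]
eef_rot: [-0.184, 1.569, 2.97]
force: [0.4, -0.1, -0.2]
grip_width: 0.0564
```

>>> play_rows --deltas '[[[0, 0, 0, 0.129, 0, 0, 56], [0, 0, 0, 0.129, 0, 0, 56], [0, 0, 0, 0.129, 0, 0, 56], [0, 0, 0, 0.129, 0, 0, 56], [0, 0, 0, 0.128, 0, 0, 56], [0, 0, 0, 0.128, 0, 0, 56], [0, 0, 0, 0, 0, 0, 56], [0, 0, 0, 0, 0, 0, 56]]]'

```text
time_s: 13.6
ee_pos: [0.6205, -0.0606, 0.0642]
eef_rot: [0.6, 1.57, 2.986]
force: [-0.4, -0.2, 0.3]
grip_width: 0.0558
```

```bash
python3 - <<'E'
from h import *
c=snap('wrist','w12'); s=snap('scene','s12'); 
f=fitbox([c],.622,-.0602,r=.008); print(f,fitbox([s],.622,-.0602,r=.01))
go(f[0],f[1],-.019,f[2]+np.pi/2); o=ctrl.get_obs(); print(o['grip_width'],o['ee_pos'],o['force'],o['qpos'])
E
```

```text
(np.float64(0.6228371876953193), np.float64(-0.05969750983102746), np.float64(-0.7715495826807306), np.float64(0.09440160542726517)) (np.float64(0.6212415603247112), np.float64(-0.06069238981988777), np.float64(-0.7090195559426853), np.float64(0.08309320360422134))
tool shift mm [83.5 -2.1 -1. ] rotvec [ 0.014  0.    -0.   ] | if moved after the turn: [83.5 -2.1 -0.9] q6 2.17
0.0558518190555671 [ 0.6207 -0.0606  0.0645] [ 0.2359 -0.2309  0.4953] [-0.156   0.5612  1.4063 -0.      1.1746  2.172 ]
```

View pics/w12.png

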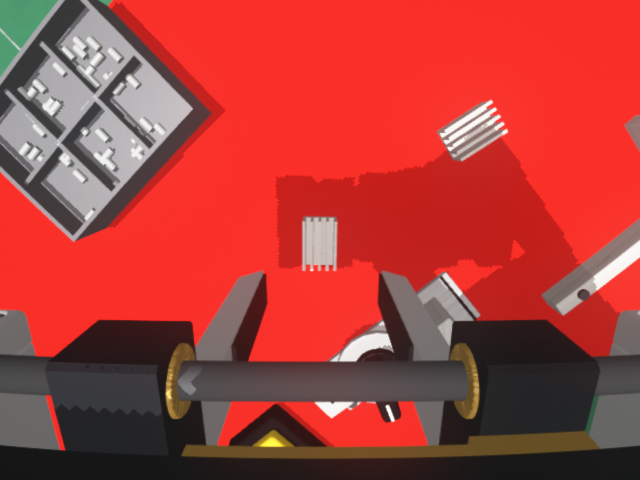

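>>> play_rows --deltas '[[[30, -2, -1, 0.014, 0, 0, 56], [30, 0, 0, 0, 0, 0, 56], [15, 0, 0, 0, 0, 0, 50], [8.5, 0, 0, 0, 0, 0, 50], [0, 0, 0, 0, 0, 0, 50], [0, 0, 0, 0, 0, 0, 15], [0, 0, 0, 0, 0, 0, 15], [0, 0, 0, 0, 0, 0, 15], [0, 0, 0, 0, 0, 0, 15], [0, 0, 0, 0, 0, 0, 15]]]'

```text
time_s: 14.7
ee_pos: [0.6233, -0.0599, -0.018]
eef_rot: [-2.574, 1.57, -0.206]
force: [-1.1, 0.4, 5.1]
grip_width: 0.0231
```

>>> play_rows --deltas '[[[-5, 0, 0, 0, 0, 0, 15], [-15, 0, 0, 0, 0, 0, 15], [-30, 0, 0, 0, 0, 0, 15], [-35, 0, 0, 0, 0, 0, 15], [-5, 0, 0, 0, 0, 0, 15], [0, 0, 0, 0, 0, 0, 15]]]'

```text
time_s: 15.3
ee_pos: [0.6236, -0.0599, 0.0732]
eef_rot: [-2.517, 1.568, -0.149]
force: [0.6, -0.0, -0.7]
grip_width: 0.023
```

```bash
python3 - <<'E'
from h import *
go(.489,.267,.065,np.pi/2+.012); o=ctrl.get_obs(); print(o['grip_width'],o['ee_pos'],o['force'])
E
```

```text
tool shift mm [   7.7 -139.7  324.8] rotvec [-0.786 -0.003  0.001] | if moved after the turn: [   8.2 -328.5  130.6] q6 2.19
0.022977215766166688 [ 0.6236 -0.0599  0.0732] [ 0.5722 -0.0398 -0.7233]
```

>>> play_rows --deltas '[[[0, -15.5, 36.1, 0, 0, 0, 15], [0, -15.5, 36.1, 0, 0, 0, 15], [0, -15.5, 36.1, 0, 0, 0, 15], [0, -15.5, 36.1, 0, 0, 0, 15], [0, -15.5, 36.1, 0, 0, 0, 15], [0, -15.5, 36.1, 0, 0, 0, 15], [0, -15.5, 36.1, 0, 0, 0, 15], [0, -15.6, 36.1, 0, 0, 0, 15], [0, -15.6, 36.1, 0, 0, 0, 15]]]'

```text
time_s: 16.2
ee_pos: [0.495, 0.2241, 0.0702]
eef_rot: [-0.594, 1.5, 1.846]
force: [-0.4, 0.9, -0.8]
grip_width: 0.0232
```

>>> play_rows --deltas '[[[0, 0, 0, -0.131, 0, 0, 15], [0, 0, 0, -0.131, 0, 0, 15], [8, 0, 0, -0.131, 0, 0, 15], [8, 0, 0, -0.131, 0, 0, 15], [8, 0, 0, -0.131, 0, 0, 15], [8, 0, 0, -0.131, 0, 0, 15], [0, 0, 0, 0, 0, 0, 15], [0, 0, 0, 0, 0, 0, 15]]]'

```text
time_s: 17.0
ee_pos: [0.4955, 0.2253, 0.039]
eef_rot: [-1.389, 1.501, 1.832]
force: [0.1, 0.5, -0.0]
grip_width: 0.0234
```

```bash
python3 - <<'E'
from h import *
c=snap('wrist','w13'); go(.490,.267,-.015,np.pi/2+.012); o=ctrl.get_obs(); print(o['grip_width'],o['ee_pos'],o['force'])
E
```

```text
tool shift mm [ 57.1 -38.1   1.7] rotvec [0.068 0.014 0.068] | if moved after the turn: [ 54.4 -41.7   5.2] q6 1.77
0.023423015175178533 [0.4957 0.2254 0.0394] [ 0.2998 -0.3815 -0.4005]
```

View pics/w13.png

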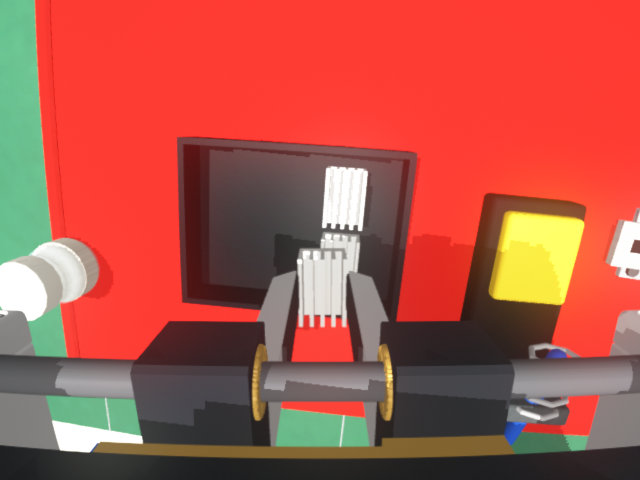

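>>> play_rows --deltas '[[[0, 0, 0, 0.068, 0.014, 0.068, 15], [0, -21, 2.6, 0, 0, 0, 15], [0, -20.7, 2.6, 0, 0, 0, 15], [0, 0, 0, 0, 0, 0, 15], [0, 0, 0, 0, 0, 0, 15]]]'

```text
time_s: 17.55
ee_pos: [0.4899, 0.267, 0.0396]
eef_rot: [-2.742, 1.57, 0.414]
force: [0.2, -0.6, 0.2]
grip_width: 0.0234
```

```bash
python3 - <<'E'
from h import *
go(.490,.267,-.015,np.pi/2+.012); o=ctrl.get_obs(); print(o['grip_width'],o['ee_pos'],o['force'])
E
```

```text
tool shift mm [54.6  0.  -0. ] rotvec [ 0.003 -0.001  0.   ] | if moved after the turn: [54.6  0.  -0.1] q6 1.99
0.02335707567236377 [0.4899 0.267  0.0396] [ 0.2339 -0.577   0.2065]
```

>>> play_rows --deltas '[[[20, 0, 0, 0, 0, 0, 15], [20, 0, 0, 0, 0, 0, 15], [10, 0, 0, 0, 0, 0, 15], [4, 0, 0, 0, 0, 0, 15], [0, 0, 0, 0, 0, 0, 15], [0, 0, 0, 0, 0, 0, 34], [0, 0, 0, 0, 0, 0, 34], [0, 0, 0, 0, 0, 0, 34], [-25, 0, 0, 0, 0, 0, 34], [-45, 0, 0, 0, 0, 0, 50]]]'

```text
time_s: 18.55
ee_pos: [0.4884, 0.2663, 0.0539]
eef_rot: [0.386, 1.566, -2.74]
force: [0.3, 0.4, 0.7]
grip_width: 0.0394
```

>>> play_rows --deltas '[[[-20, 30, 0, 0, 0, 0, 56], [0, 35, 0, 0, 0, 0, 56], [0, 0, 0, 0, 0, 0, 56]]]'

```text
time_s: 18.85
ee_pos: [0.4914, 0.1995, 0.0763]
eef_rot: [-2.965, 1.569, 0.19]
force: [-0.4, 0.5, -0.4]
grip_width: 0.0557
```

```bash
python3 - <<'E'
from h import *
c=snap('wrist','w14'); s=snap('scene','s14'); 
for x,y in [(.607,-.191)]:
    f=fitbox([s],x,y); print(f)
go(.609,-.190,.07,1.467+np.pi/2); o=ctrl.get_obs(); print(o['grip_width'],o['ee_pos'],o['force'],o['qpos'])
E
```

```text
(np.float64(0.6070187541585903), np.float64(-0.1910090375215705), np.float64(1.4692506008822788), np.float64(0.07716010510921478))
tool shift mm [   5.6  393.5 -112.1] rotvec [-1.452 -0.001 -0.   ] | if moved after the turn: [  5.7 157.8 377.5] q6 1.88
0.055923480227458126 [0.4912 0.2018 0.0757] [-0.1465 -0.0462  0.682 ] [0.3206 0.3566 1.6806 0.0003 1.1034 1.8768]
```

View pics/w14.png

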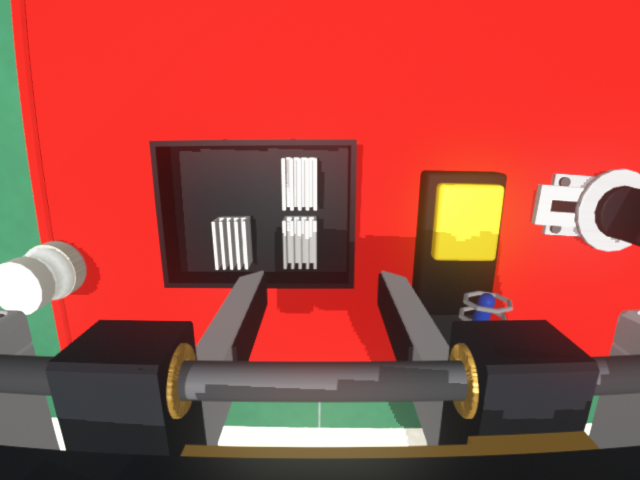

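View pics/s14.png

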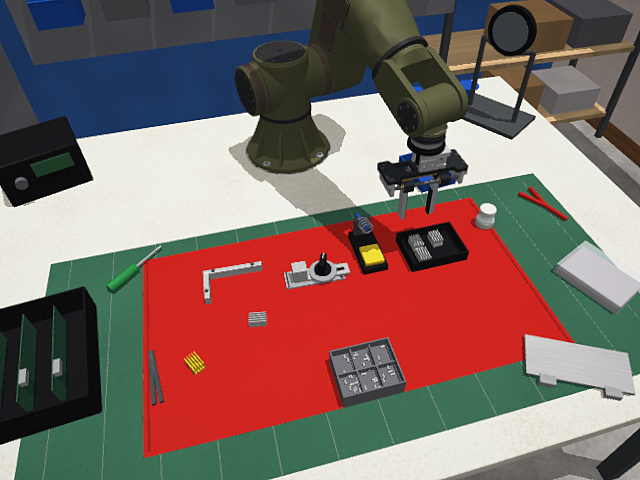

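>>> play_rows --deltas '[[[0, 30, -11.2, 0, 0, 0, 56], [0, 30, -11.2, 0, 0, 0, 56], [0, 30, -11.2, 0, 0, 0, 56], [0, 30, -11.2, 0, 0, 0, 56], [0, 30, -11.2, 0, 0, 0, 56], [0, 30, -11.2, 0, 0, 0, 56], [0, 30, -11.2, 0, 0, 0, 56], [0, 30, -11.2, 0, 0, 0, 56], [0, 30, -11.2, 0, 0, 0, 56], [0, 30, -11.3, 0, 0, 0, 56]]]'

```text
time_s: 19.95
ee_pos: [0.6085, -0.0963, 0.0749]
eef_rot: [-1.596, 1.57, 1.563]
force: [0.2, 0.3, 0.0]
grip_width: 0.0562
```

>>> play_rows --deltas '[[[0, 31, 0, 0, 0, 0, 56], [0, 31, 0, 0, 0, 0, 56], [0, 31.5, 0, 0, 0, 0, 56], [0, 0, 0, -0.132, 0, 0, 56], [0, 0, 0, -0.132, 0, 0, 56], [0, 0, 0, -0.132, 0, 0, 56], [0, 0, 0, -0.132, 0, 0, 56], [0, 0, 0, -0.132, 0, 0, 56], [0, 0, 0, -0.132, 0, 0, 56], [0, 0, 0, -0.132, 0, 0, 56]]]'

```text
time_s: 20.95
ee_pos: [0.6098, -0.1885, 0.0748]
eef_rot: [-2.418, 1.57, 1.669]
force: [-0.3, 0.1, 0.4]
grip_width: 0.0558
```

>>> play_rows --deltas '[[[0, 0, 0, -0.132, 0, 0, 56], [0, 0, 0, -0.132, 0, 0, 56], [0, 0, 0, -0.132, 0, 0, 56], [0, 0, 0, -0.132, 0, 0, 56], [0, 0, 0, 0, 0, 0, 56], [0, 0, 0, 0, 0, 0, 56]]]'

```text
time_s: 21.55
ee_pos: [0.6096, -0.1889, 0.075]
eef_rot: [2.968, 1.57, 1.291]
force: [0.6, 0.2, 0.4]
grip_width: 0.0561
```

```bash
python3 - <<'E'
from h import *
c=snap('wrist','w15'); s=snap('scene','s15'); 
f=fitbox([c],.608,-.19,r=.008); print(f,fitbox([s],.607,-.19,r=.01))
go(f[0],f[1],-.019,f[2]+np.pi/2); o=ctrl.get_obs(); print(o['grip_width'],o['ee_pos'],o['force'],o['qpos'])
E
```

```text
(np.float64(0.6089936061663559), np.float64(-0.18951357612468298), np.float64(1.3998627691094025), np.float64(0.05894891917705536)) (np.float64(0.6062104126169839), np.float64(-0.19099904598279827), np.float64(1.5223144219794529), np.float64(0.11753057688474655))
tool shift mm [94.2 -0.5  0.4] rotvec [ 0.065 -0.001 -0.   ] | if moved after the turn: [94.2 -0.4  0.4] q6 -0.25
0.055873585862872874 [ 0.6095 -0.1892  0.0752] [ 0.2977 -0.5227 -0.3017] [-0.3587  0.5801  1.3499  0.0007  1.2115 -0.2533]
```

View pics/w15.png

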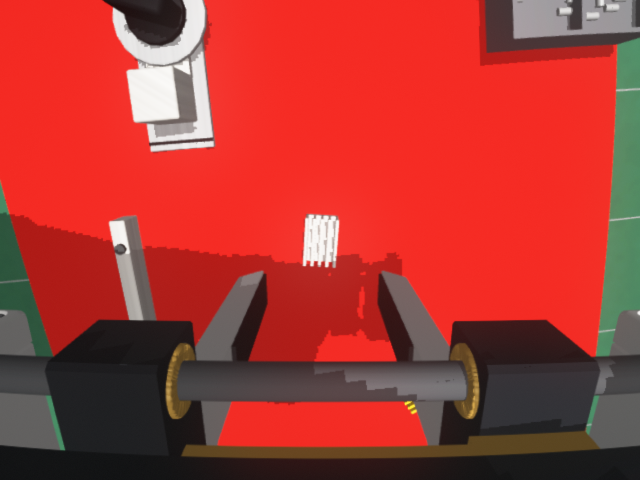

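>>> play_rows --deltas '[[[30, 0, 0, 0.06, 0, 0, 56], [30, 0, 0, 0, 0, 0, 56], [25, 0, 0, 0, 0, 0, 50], [9, 0, 0, 0, 0, 0, 50], [0, 0, 0, 0, 0, 0, 50], [0, 0, 0, 0, 0, 0, 15], [0, 0, 0, 0, 0, 0, 15], [0, 0, 0, 0, 0, 0, 15], [0, 0, 0, 0, 0, 0, 15], [0, 0, 0, 0, 0, 0, 15]]]'

```text
time_s: 22.65
ee_pos: [0.6098, -0.1897, -0.0178]
eef_rot: [1.717, 1.569, -0.017]
force: [-0.9, 0.3, 5.7]
grip_width: 0.023
```

>>> play_rows --deltas '[[[-5, 0, 0, 0, 0, 0, 15], [-15, 0, 0, 0, 0, 0, 15], [-30, 0, 0, 0, 0, 0, 15], [-35, 0, 0, 0, 0, 0, 15], [-15, 0, 0, 0, 0, 0, 15], [0, 0, 0, 0, 0, 0, 15]]]'

```text
time_s: 23.25
ee_pos: [0.6104, -0.19, 0.084]
eef_rot: [1.497, 1.566, -0.237]
force: [0.0, 0.1, -1.4]
grip_width: 0.023
```

```bash
python3 - <<'E'
from h import *
go(.534,.267,.08,np.pi/2+.012); o=ctrl.get_obs(); print(o['grip_width'],o['ee_pos'],o['force'])
w=load('w15')
# dock bits
print('mark/plate',px2w(w,[(150,150),(213,147)],.006), 'head top',px2w(w,[(127,70),(174,65),(180,122),(133,123)],.044), 'wall end top', px2w(w,[(109,222),(130,218)],.022))
E
```

```text
tool shift mm [   3.2 -149.5 -438.5] rotvec [ 1.396 -0.003 -0.004] | if moved after the turn: [   4.  -457.8   70.9] q6 -0.2
0.02304529750215915 [ 0.6104 -0.19    0.084 ] [ 0.0384  0.1333 -1.4221]
mark/plate [[ 0.4917 -0.1097  0.006 ]
 [ 0.5387 -0.1131  0.006 ]] head top [[ 0.5036 -0.0613  0.044 ]
 [ 0.5334 -0.0624  0.044 ]
 [ 0.5311 -0.0961  0.044 ]
 [ 0.501  -0.093   0.044 ]] wall end top [[ 0.4574 -0.1569  0.022 ]
 [ 0.4739 -0.1558  0.022 ]]
```

>>> play_rows --deltas '[[[0, -10, -29.2, 0, 0, 0, 15], [0, -10, -29.2, 0, 0, 0, 15], [0, -10, -29.2, 0, 0, 0, 15], [0, -10, -29.2, 0, 0, 0, 15], [0, -10, -29.2, 0, 0, 0, 15], [0, -10, -29.2, 0, 0, 0, 15], [0, -10, -29.2, 0, 0, 0, 15], [0, -10, -29.2, 0, 0, 0, 15], [0, -10, -29.2, 0, 0, 0, 15], [0, -10, -29.2, 0, 0, 0, 15]]]'

```text
time_s: 24.25
ee_pos: [0.5568, 0.1159, 0.0797]
eef_rot: [-1.429, 1.569, 3.121]
force: [-0.1, -0.1, -0.2]
grip_width: 0.0231
```

>>> play_rows --deltas '[[[0, -10, -29.3, 0, 0, 0, 15], [0, -10, -29.3, 0, 0, 0, 15], [0, -10, -29.3, 0, 0, 0, 15], [0, -10, -29.3, 0, 0, 0, 15], [0, -9.5, -29.3, 0, 0, 0, 15], [0, 0, 0, 0.127, 0, 0, 15], [0, 0, 0, 0.127, 0, 0, 15], [0, 0, 0, 0.127, 0, 0, 15], [0, 0, 0, 0.127, 0, 0, 15], [0, 0, 0, 0.127, 0, 0, 15]]]'

```text
time_s: 25.25
ee_pos: [0.5321, 0.267, 0.0796]
eef_rot: [-0.421, 1.569, -2.794]
force: [0.4, -0.9, 0.2]
grip_width: 0.0235
```

>>> play_rows --deltas '[[[0, 0, 0, 0.127, 0, 0, 15], [0, 0, 0, 0.127, 0, 0, 15], [0, 0, 0, 0.127, 0, 0, 15], [10, 0, 0, 0.127, 0, 0, 15], [15, 0, 0, 0.127, 0, 0, 15], [15, 0, 0, 0.126, 0, 0, 15], [0, 0, 0, 0, 0, 0, 15], [0, 0, 0, 0, 0, 0, 15]]]'

```text
time_s: 26.05
ee_pos: [0.5325, 0.2672, 0.0408]
eef_rot: [0.25, 1.57, -2.876]
force: [-0.5, -0.5, -0.2]
grip_width: 0.0233
```

```bash
python3 - <<'E'
from h import *
c=snap('wrist','w16'); go(.534,.267,-.015,np.pi/2+.012); o=ctrl.get_obs(); print(o['grip_width'],o['ee_pos'],o['force'])
E
```

```text
tool shift mm [56.5  0.4 -1.1] rotvec [ 0.003 -0.     0.   ] | if moved after the turn: [56.5  0.4 -1.1] q6 1.96
0.022917670003938777 [0.5329 0.2673 0.0415] [-0.3224  0.1683 -0.354 ]
```

View pics/w16.png

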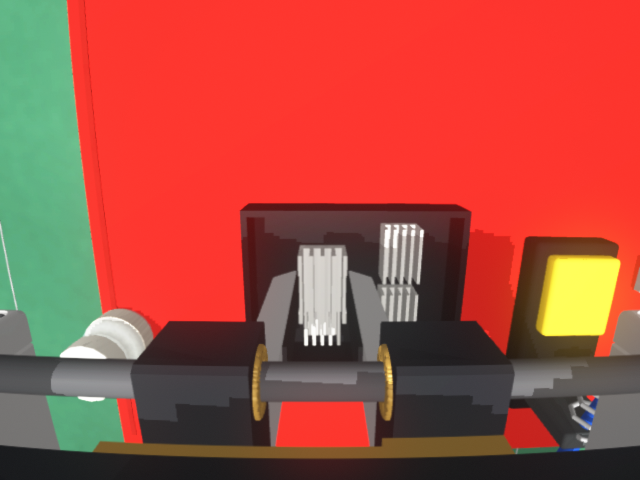

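>>> play_rows --deltas '[[[20, 0, -1, 0, 0, 0, 15], [20, 0, 0, 0, 0, 0, 15], [12, 0, 0, 0, 0, 0, 15], [4, 0, 0, 0, 0, 0, 15], [0, 0, 0, 0, 0, 0, 15], [0, 0, 0, 0, 0, 0, 34], [0, 0, 0, 0, 0, 0, 34], [0, 0, 0, 0, 0, 0, 34], [-25, 0, 0, 0, 0, 0, 34], [-45, 0, 0, 0, 0, 0, 40]]]'

```text
time_s: 27.1
ee_pos: [0.5323, 0.2666, 0.0537]
eef_rot: [0.364, 1.566, -2.766]
force: [1.0, 0.3, 0.0]
grip_width: 0.0385
```

>>> play_rows --deltas '[[[-20, -20, 20, 0, 0, 0, 40], [-20, -20, 20, 0, 0, 0, 40], [-20, -20, 20, 0, 0, 0, 40], [0, -10, 0, 0, 0, 0, 40], [0, 0, 0, 0, 0, 0, 40], [0, 0, 0, 0, 0, 0, 40]]]'

```text
time_s: 27.7
ee_pos: [0.4733, 0.3359, 0.1143]
eef_rot: [0.735, 1.57, -2.395]
force: [0.2, -0.2, 1.0]
grip_width: 0.04
```

```bash
python3 - <<'E'
from h import *
c=snap('wrist','w17'); s=snap('scene','s17'); d=snap('side','d17')
dark=lambda im:(cv2.cvtColor(im,cv2.COLOR_RGB2HSV)[...,2]<75)
o=ctrl.get_obs(); print(o['ee_pos'],o['qpos'])
E
```

```text
[0.4734 0.3357 0.1146] [ 0.5537  0.4171  1.4972 -0.0001  1.2281  2.1138]
```

View pics/w17.png

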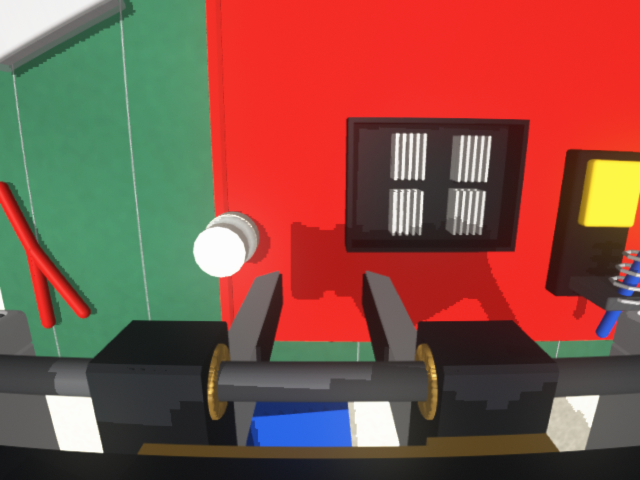

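View pics/s17.png

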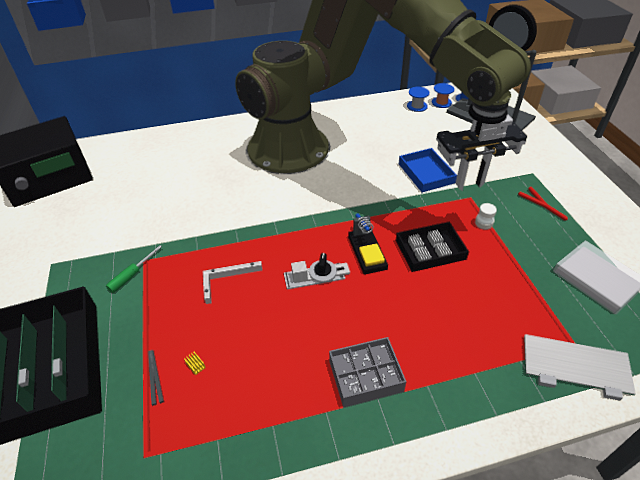

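```bash
python3 - <<'E'
from h import *
w=load('wrist0'); f=lambda l:[(160+x/2,180+y/2) for x,y in l]
print('plate',px2w(w,f([(218,22),(313,23),(304,272),(217,263)]),.006))
print('head',px2w(w,f([(227,190),(287,190),(287,208),(225,208)]),.044))
print('disc',px2w(w,f([(262,118)]),.027))
print('wall',px2w(w,[(237,351),(248,351),(240,452),(246,448)],.022))
c=load('w17'); print('tray',px2w(c,[(346.5,118),(529,121),(516,251),(346.5,251)],.03)); print('jar',px2w(c,[(220,248)],.055))
im=c['img']; 
s=load('s17'); cv2.imwrite('pics/dockc.png',cv2.resize(s['img'][240:310,190:360,::-1],(800,330),interpolation=cv2.INTER_CUBIC))
w=load('w15'); cv2.imwrite('pics/dockw.png',cv2.resize(w['img'][0:160,90:250,::-1],(640,640),interpolation=cv2.INTER_CUBIC))
E
```

```text
plate [[ 0.4977  0.0232  0.006 ]
 [ 0.5449  0.0227  0.006 ]
 [ 0.5397 -0.1122  0.006 ]
 [ 0.4927 -0.107   0.006 ]]
head [[ 0.5046 -0.0514  0.044 ]
 [ 0.533  -0.0513  0.044 ]
 [ 0.5329 -0.0604  0.044 ]
 [ 0.5033 -0.0604  0.044 ]]
disc [[ 0.5204 -0.0206  0.027 ]]
wall [[ 0.4594 -0.146   0.022 ]
 [ 0.4713 -0.1459  0.022 ]
 [ 0.4537 -0.2821  0.022 ]
 [ 0.4612 -0.2759  0.022 ]]
tray [[0.5631 0.3183 0.03  ]
 [0.5646 0.1777 0.03  ]
 [0.4607 0.1745 0.03  ]
 [0.4592 0.3155 0.03  ]]
jar [[0.4676 0.4117 0.055 ]]
```

View pics/dockc.png

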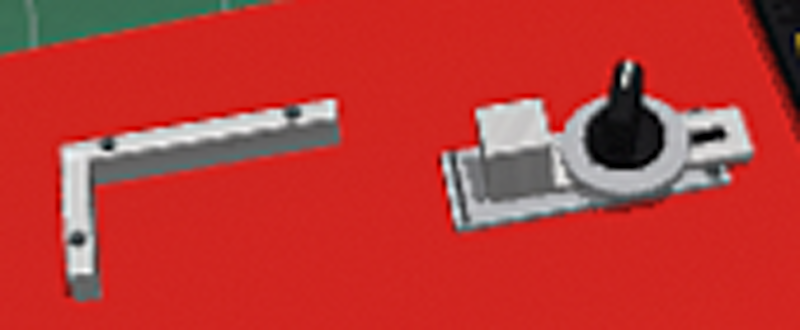

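View pics/dockw.png

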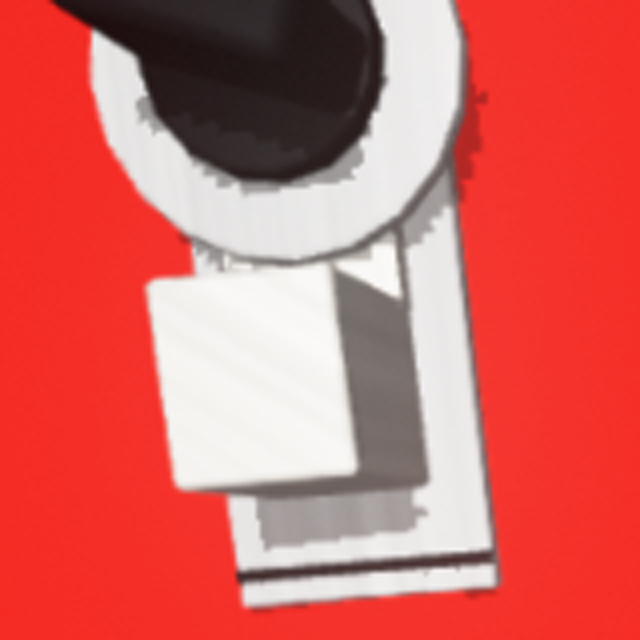

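```bash
python3 - <<'E'
from h import *
go(.510,.3145,.05,np.pi/2+.011)
E
```

```text
tool shift mm [ 64.5  21.5 -36.4] rotvec [-0.     0.001 -0.001] | if moved after the turn: [ 64.6  21.6 -36.4] q6 2.11
```

>>> play_rows --deltas '[[[0, 10, -18, 0, 0, 0, 22], [20, 11.5, -18.4, 0, 0, 0, 22], [20, 0, 0, 0, 0, 0, 22], [20, 0, 0, 0, 0, 0, 22], [4, 0, 0, 0, 0, 0, 22], [0, 0, 0, 0, 0, 0, 22], [0, 0, 0, 0, 0, 0, 22]]]'

```text
time_s: 28.55
ee_pos: [0.5103, 0.3157, 0.0525]
eef_rot: [-2.633, 1.569, 0.52]
force: [0.5, -0.8, 0.4]
grip_width: 0.0221
```

```bash
python3 - <<'E'
from h import *
c=snap('wrist','w18'); go(.510,.3145,-.012,np.pi/2+.011); s=snap('scene','s18'); d=snap('side','d18')
im=np.hstack([cv2.resize(s['img'][190:280,380:490,::-1],(400,327)),cv2.resize(d['img'][260:350,220:330,::-1],(400,327))]); cv2.imwrite('pics/x18.png',im)
E
```

```text
tool shift mm [64.6  1.4  0.5] rotvec [ 0.001 -0.002  0.001] | if moved after the turn: [64.6  1.3  0.3] q6 2.05
```

View pics/w18.png

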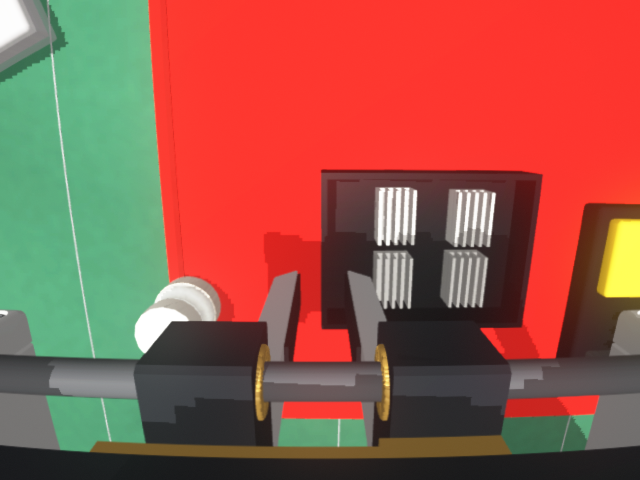

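View pics/x18.png

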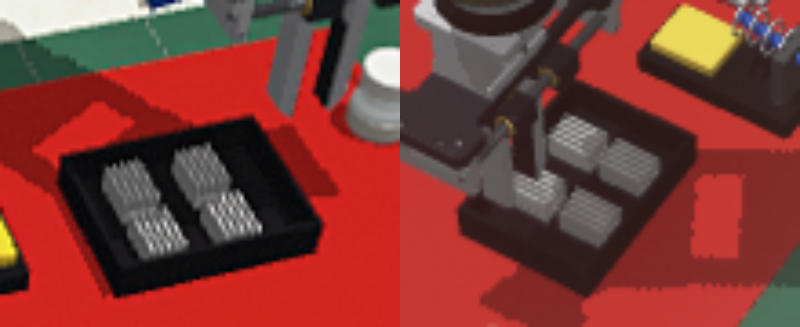

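>>> play_rows --deltas '[[[25, 1, 0, 0, 0, 0, 22], [20, 0, 0, 0, 0, 0, 22], [10, 0, 0, 0, 0, 0, 22], [6, 0, 0, 0, 0, 0, 22], [3, 0, 0, 0, 0, 0, 22], [0, 0, 0, 0, 0, 0, 22], [0, 0, 0, 0, 0, 0, 22]]]'

```text
time_s: 29.4
ee_pos: [0.5103, 0.3149, -0.0117]
eef_rot: [-2.621, 1.569, 0.532]
force: [-0.3, -0.7, 0.3]
grip_width: 0.0221
```

>>> play_rows --deltas '[[[0, 0, 0, 0, 0, 0, 0], [0, 0, 0, 0, 0, 0, 0], [0, 0, 0, 0, 0, 0, 0], [0, 0, 0, 0, 0, 0, 0], [0, 0, 0, 0, 0, 0, 0]]]' --grip_force 30

```text
time_s: 29.9
ee_pos: [0.51, 0.3147, -0.0122]
eef_rot: [-2.603, 1.57, 0.551]
force: [-1.3, -0.4, 3.1]
grip_width: 0.0035
```

```bash
python3 - <<'E'
from h import *
c=snap('wrist','w19'); go(.638,.3145,-.012,np.pi/2+.011); s=snap('scene','s19'); d=snap('side','d19')
im=np.hstack([cv2.resize(s['img'][190:280,380:490,::-1],(400,327)),cv2.resize(d['img'][260:350,220:330,::-1],(400,327))]); cv2.imwrite('pics/x19.png',im)
o=ctrl.get_obs();print(o['ee_pos'],o['force'],o['moment'],o['grip_width'])
E
```

```text
tool shift mm [  -0.1    1.7 -128. ] rotvec [ 0.001 -0.001  0.001] | if moved after the turn: [  -0.2    1.6 -128. ] q6 2.05
[ 0.51    0.3147 -0.0122] [-1.4023 -1.276   4.3938] [-0.0266  0.2586 -0.0161] 0.003187924367674237
```

View pics/x19.png

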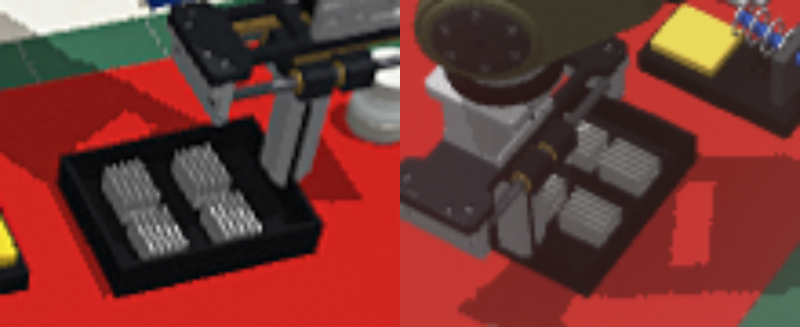

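>>> play_rows --deltas '[[[0, 0, -5, 0, 0, 0, 0], [0, 0, -12, 0, 0, 0, 0], [0, 0, -16, 0, 0, 0, 0], [0, 0, -18, 0, 0, 0, 0], [0, 0, -18, 0, 0, 0, 0], [0, 0, -18, 0, 0, 0, 0], [0, 0, -16, 0, 0, 0, 0], [0, 0, -14, 0, 0, 0, 0], [0, 0, -10, 0, 0, 0, 0], [0, 0, -3, 0, 0, 0, 0]]]'

```text
time_s: 31.05
ee_pos: [0.6401, 0.3162, -0.0122]
eef_rot: [-0.843, 1.57, 2.309]
force: [-8.6, -1.2, 9.8]
grip_width: 0.0033
```

```bash
python3 - <<'E'
from h import *
c=snap('wrist','w20'); s=snap('scene','s20'); d=snap('side','d20')
dark=lambda im:(cv2.cvtColor(im,cv2.COLOR_RGB2HSV)[...,2]<75)
o=ctrl.get_obs();print(o['ee_pos'],o['force'],o['moment'],o['grip_width'])
go(.641,-.1345,-.012,np.pi/2)
E
```

```text
[ 0.6401  0.3162 -0.0122] [-0.9038  0.4498  4.4345] [-0.0244  0.2478 -0.2742] 0.0036956104399966994
tool shift mm [ -0.4 450.7   4.2] rotvec [ 0.011 -0.001  0.001] | if moved after the turn: [ -0.2 450.7  -0.9] q6 1.97
```

View pics/w20.png

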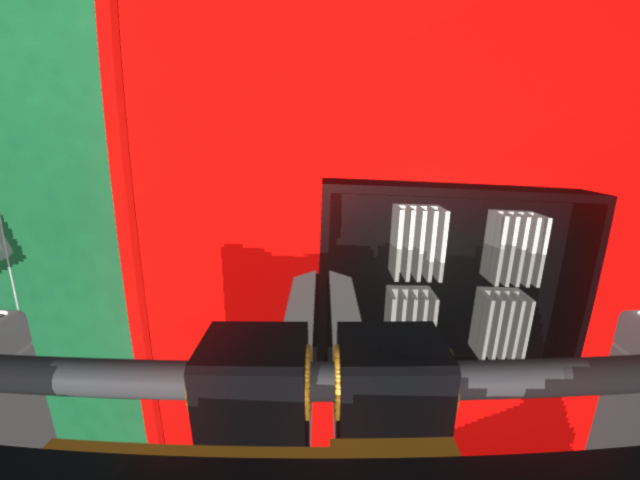

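View pics/s20.png

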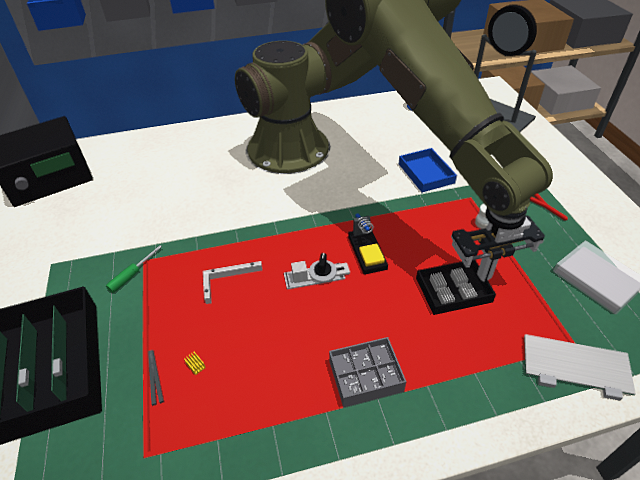

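```bash
python3 - <<'E'
from h import *
c=load('w20'); P=px2w(c,[(322,181),(614,197),(575,400)],.03); print(P); v=P[0]-P[1]; print('yaw',np.arctan2(-v[0],v[1]))
s=load('s20'); dark=lambda im:(cv2.cvtColor(im,cv2.COLOR_RGB2HSV)[...,2]<75)
print(px2w(s,[(416,267),(433,313),(495,299)],.03))
E
```

```text
[[0.6953 0.3166 0.03  ]
 [0.6906 0.1786 0.03  ]
 [0.5787 0.1761 0.03  ]]
yaw -0.03369659612561765
[[0.5755 0.1792 0.03  ]
 [0.7033 0.1656 0.03  ]
 [0.7049 0.3078 0.03  ]]
```

>>> play_rows --deltas '[[[0, 8, 0, 0, 0, 0, 0], [0, 16, 0, 0, 0, 0, 0], [0, 22, 0, 0, 0, 0, 0], [0, 26, 0, 0, 0, 0, 0], [0, 28, 0, 0, 0, 0, 0], [0, 28, 0, 0, 0, 0, 0], [0, 26, 0, 0, 0, 0, 0], [0, 22, 0, 0, 0, 0, 0], [0, 16, 0, 0, 0, 0, 0], [0, 8, 0, 0, 0, 0, 0]]]'

```text
time_s: 32.2
ee_pos: [0.6425, 0.1153, -0.0121]
eef_rot: [-2.483, 1.569, 0.669]
force: [-0.5, 4.8, 4.5]
grip_width: 0.0033
```

```bash
python3 - <<'E'
from h import *
c=snap('wrist','w21'); s=snap('scene','s21')
o=ctrl.get_obs();print(o['ee_pos'],o['force'],o['moment'],o['grip_width'])
go(.641,-.129,-.012,np.pi/2+.011)
E
```

```text
[ 0.6425  0.1147 -0.0122] [-0.2365 -6.4805  6.4279] [-1.1792  0.1294 -0.0688] 0.0036117584146709934
tool shift mm [  0.  243.7   4.2] rotvec [ 0.    -0.001 -0.001] | if moved after the turn: [ -0.2 243.7   4.2] q6 1.68
```

View pics/w21.png

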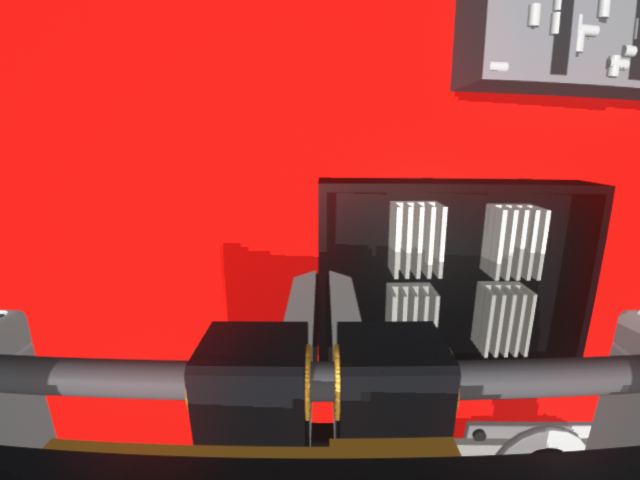

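View pics/s21.png

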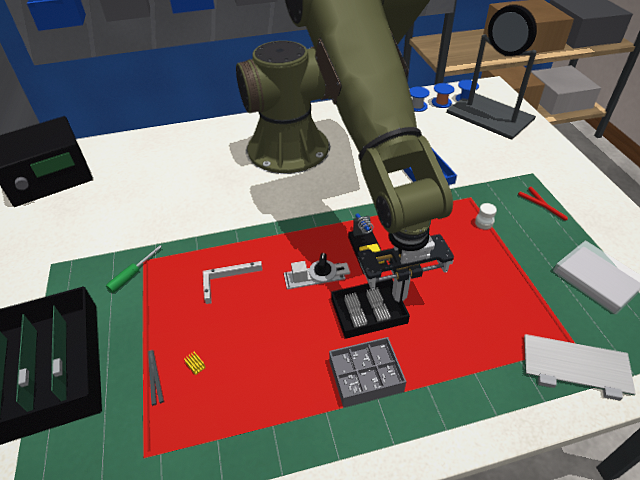

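>>> play_rows --deltas '[[[0, 8, 0, 0, 0, 0, 0], [0, 18, 0, 0, 0, 0, 0], [0, 25, 1, 0, 0, 0, 0], [0, 30, 1, 0, 0, 0, 0], [0, 33, 1, 0, 0, 0, 0], [0, 33, 1, 0, 0, 0, 0], [0, 33, 0, 0, 0, 0, 0], [0, 30, 0, 0, 0, 0, 0], [0, 22, 0, 0, 0, 0, 0], [0, 12, 0, 0, 0, 0, 0]]]'

```text
time_s: 33.3
ee_pos: [0.6414, -0.1286, -0.0122]
eef_rot: [-2.446, 1.569, 0.707]
force: [0.1, 8.4, 8.2]
grip_width: 0.0034
```

```bash
python3 - <<'E'
from h import *
c=snap('wrist','w22'); s=snap('scene','s22'); d=snap('side','d22')
o=ctrl.get_obs();print(o['ee_pos'],o['force'],o['moment'],o['grip_width'])
E
```

```text
[ 0.6414 -0.1294 -0.0122] [-1.0053 -5.5858  5.2132] [-1.121   0.1644  0.0075] 0.0034653955419310673
```

View pics/w22.png

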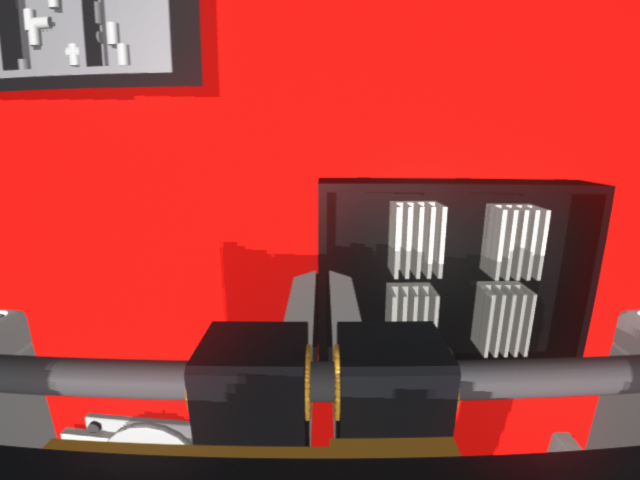

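View pics/s22.png

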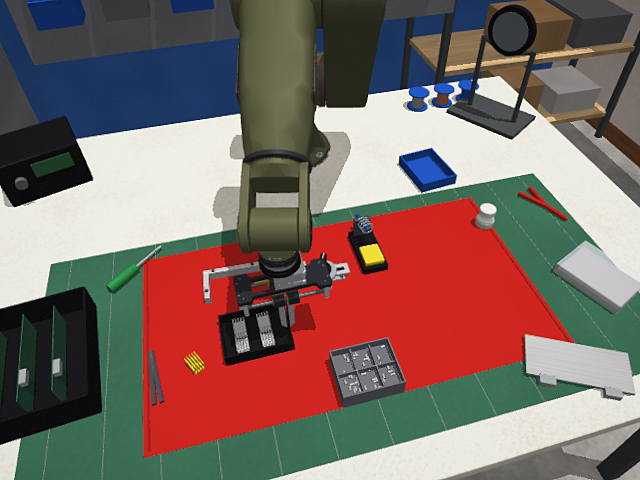

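```bash
python3 - <<'E'
from h import *
c=load('w22'); P=px2w(c,[(319,181.5),(612,187)],.03); print(P); v=P[0]-P[1]; print('yaw',np.arctan2(-v[0],v[1]))
s=load('s17'); f=lambda l:[(190+(x+.5)*.2125-.5,240+(y+.5)*.2121-.5) for x,y in l]
names=['endwall tip inner','endwall tip outer','inner corner','long end inner','plate front outer','plate front inner','plate back outer corner']
Q=px2w(s,f([(97,272),(68,275),(92,163),(339,119),(459,230),(443,153),(729,180)]),[.022,.022,.022,.022,.006,.006,.006])
D=np.array([[70,-71],[70,-83],[0,-71],[0,51],[69,98],[21,98],[69,233]])/1000
for n,q in zip(names,Q): print(n,q)
w=load('wrist0');g=lambda l:[(160+x/2,180+y/2) for x,y in l]
W=px2w(w,g([(218,22),(313,23),(304,272),(217,263),(262,118)]),[.006]*4+[.027])
DW=np.array([[21,233],[69,233],[69,98],[21,98],[45,186]])/1000
A=np.r_[Q[:,:2],W[:,:2]];B=np.r_[D,DW]
from scipy.spatial.transform import Rotation as Ro
def fit(A,B):
    a=A-A.mean(0);b=B-B.mean(0);th=np.arctan2((b[:,0]*a[:,1]-b[:,1]*a[:,0]).sum(),(a*b).sum());R=np.array([[np.cos(th),-np.sin(th)],[np.sin(th),np.cos(th)]]);t=A.mean(0)-R@B.mean(0);return th,t,(B@R.T+t-A)*1000
for a,b in((A,B),(Q[:,:2],D),(W[:,:2],DW)):
    th,t,r=fit(a,b); print(th,t); print(r.round(1).tolist())
E
```

```text
[[ 0.6962 -0.1269  0.03  ]
 [ 0.6965 -0.2643  0.03  ]]
yaw 0.0020197916490509917
endwall tip inner [ 0.5325 -0.2808  0.022 ]
endwall tip outer [ 0.5307 -0.294   0.022 ]
inner corner [ 0.4653 -0.2771  0.022 ]
long end inner [ 0.469  -0.1569  0.022 ]
plate front outer [ 0.5396 -0.1124  0.006 ]
plate front inner [ 0.4902 -0.1104  0.006 ]
plate back outer corner [0.5439 0.0204 0.006 ]
-0.04412075463770302 [ 0.4662 -0.207 ]
[[0.5, -0.2], [1.8, 1.0], [-2.2, -0.8], [-0.5, 0.8], [-0.1, 0.3], [1.3, 0.4], [1.5, 2.3], [-0.3, 1.6], [0.5, 0.0], [-0.2, 0.1], [-1.2, -3.0], [-1.1, -2.6]]
-0.041662860921043196 [ 0.466  -0.2077]
[[0.5, -0.7], [1.7, 0.5], [-2.3, -1.5], [-0.9, 0.2], [-0.6, -0.2], [0.8, -0.2], [0.7, 1.9]]
-0.041923510412199314 [ 0.467  -0.2063]
[[0.0, 2.3], [0.8, 0.8], [0.4, 0.9], [-0.6, -2.3], [-0.7, -1.8]]
```

>>> play_rows --deltas '[[[0, 0, 0, 0.022, 0, 0, 0], [0, 0, 0, 0.022, 0, 0, 0], [0, 2, 8, 0, 0, 0, 0], [0, 2, 15, 0, 0, 0, 0], [0, 2, 20, 0, 0, 0, 0], [0, 1, 20, 0, 0, 0, 0], [0, 1, 18, 0, 0, 0, 0], [0, 1, 14, 0, 0, 0, 0], [0, 0, 8, 0, 0, 0, 0], [0, 0, 4, 0, 0, 0, 0]]]'

```text
time_s: 34.45
ee_pos: [0.5341, -0.1334, -0.0122]
eef_rot: [3.078, 1.569, -0.095]
force: [5.0, -0.7, 4.4]
grip_width: 0.0034
```

```bash
python3 - <<'E'
from h import *
c=snap('wrist','w23'); s=snap('scene','s23'); d=snap('side','d23')
o=ctrl.get_obs();print(o['ee_pos'],o['force'],o['moment'],o['grip_width'])
cv2.imwrite('pics/x23.png',cv2.resize(s['img'][220:350,180:380,::-1],(800,520),interpolation=cv2.INTER_CUBIC))
E
```

```text
[ 0.5339 -0.1333 -0.0122] [-1.6508 -0.9844 10.3908] [0.13   0.381  0.3232] 0.003186211364972981
```

View pics/w23.png

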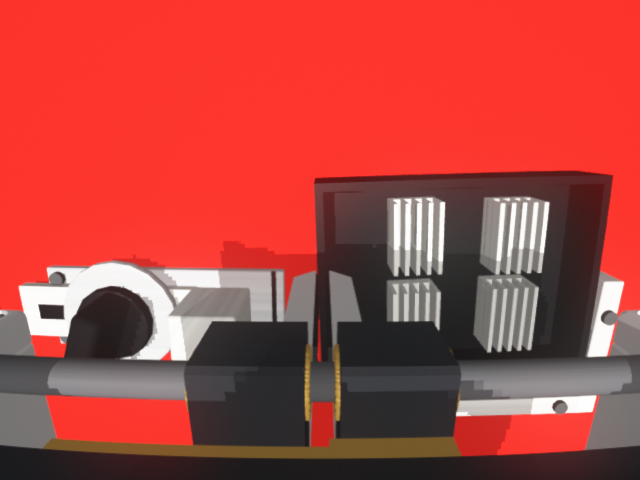

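View pics/x23.png

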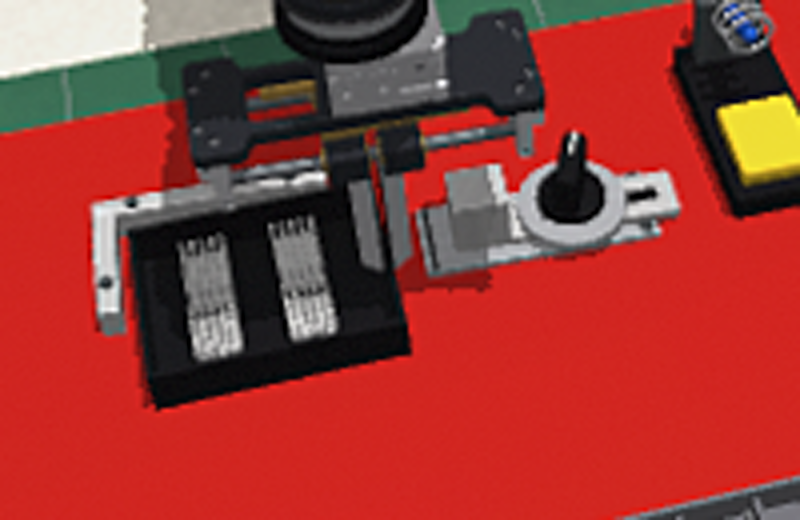

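View pics/d23.png

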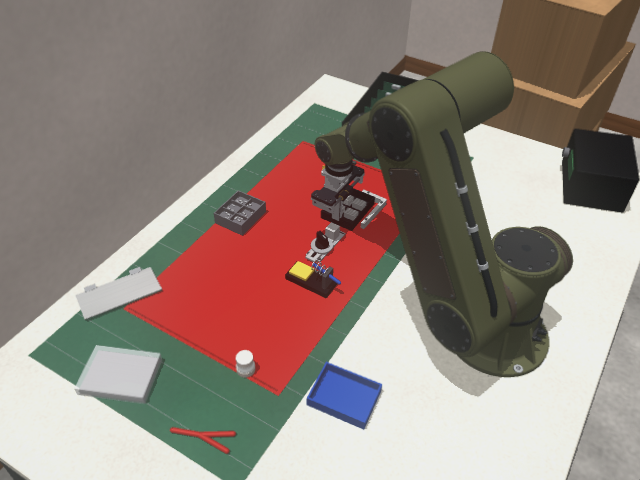

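```bash
python3 - <<'E'
from h import *
c=load('w23'); P=px2w(c,[(316,181.5),(610,175.5),(603,272),(619,282)],[.03,.03,.022,.022]); print(P); v=P[0]-P[1]; yaw=np.arctan2(-v[0],v[1]); print('tray yaw',yaw)
O=np.array([.4665,-.207]); th=-.042; R=np.array([[np.cos(th),-np.sin(th)],[np.sin(th),np.cos(th)]])
print('dock coords mm',((P[:,:2]-O)@R*1000).round(1))
o=ctrl.get_obs(); print('tcp dock',(o['ee_pos'][:2]-O)@R*1000)
E
```

```text
[[ 0.589  -0.1326  0.03  ]
 [ 0.5887 -0.2695  0.03  ]
 [ 0.5381 -0.2796  0.022 ]
 [ 0.5321 -0.2899  0.022 ]]
tray yaw -0.0020789451957379476
dock coords mm [[119.2  79.5]
 [124.7 -57.3]
 [ 74.6 -69.6]
 [ 69.  -80. ]]
tcp dock [64.2757 76.4435]
```

>>> play_rows --deltas '[[[0, 2, 2, 0.02, 0, 0, 0], [0, 2, 2, 0.02, 0, 0, 0], [0, 2, 2, 0.02, 0, 0, 0], [0, 2, 2, 0, 0, 0, 0], [0, 2, 2, 0, 0, 0, 0], [0, 0, 0, 0, 0, 0, 0], [0, 0, 0, 0, 0, 0, 14], [0, 0, 0, 0, 0, 0, 14], [0, 0, 0, 0, 0, 0, 14], [-10, 0, 0, 0, 0, 0, 14]]]'

```text
time_s: 35.6
ee_pos: [0.5221, -0.1423, -0.0037]
eef_rot: [-0.425, 1.568, 2.625]
force: [-0.7, 0.4, -0.3]
grip_width: 0.014
```

>>> play_rows --deltas '[[[-20, 0, 0, 0, 0, 0, 14], [-20, 0, 0, 0, 0, 0, 14], [-10, 0, 0, -0.06, 0, 0, 14], [0, 0, 0, 0, 0, 0, 0], [0, 0, 0, 0, 0, 0, 0]]]'

```text
time_s: 36.1
ee_pos: [0.523, -0.1427, 0.0473]
eef_rot: [-2.452, 1.57, 0.656]
force: [1.2, 0.3, -0.4]
grip_width: 0.002
```

```bash
python3 - <<'E'
from h import *
c=snap('wrist','w24'); s=snap('scene','s24')
cv2.imwrite('pics/x24.png',cv2.resize(s['img'][220:350,180:380,::-1],(800,520),interpolation=cv2.INTER_CUBIC))
o=ctrl.get_obs();print(o['ee_pos'],o['force'],o['grip_width'])
E
```

```text
[ 0.5227 -0.1426  0.0467] [ 0.5174 -0.4586 -0.0598] 0.0002142609726686295
```

View pics/w24.png

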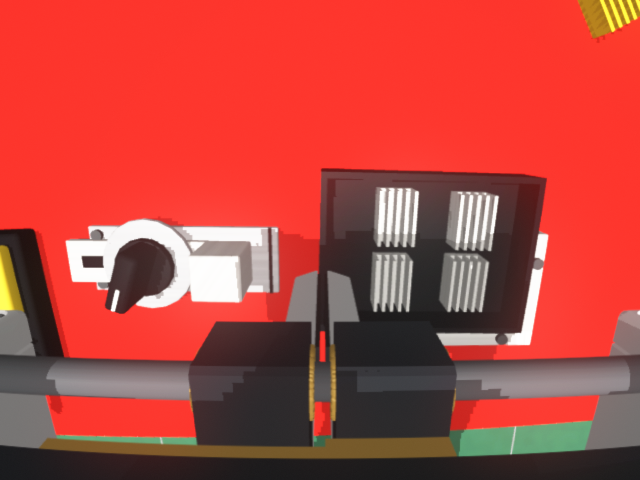

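View pics/x24.png

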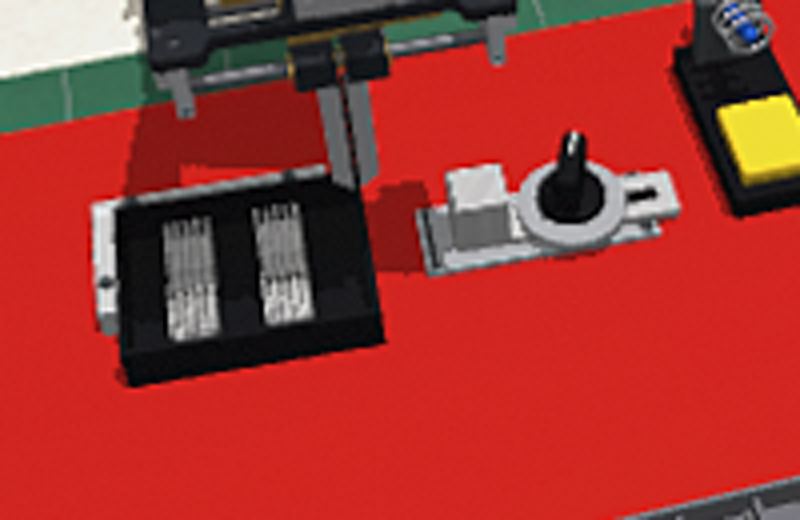

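```bash
cat >> h.py <<'E'
O=np.array([.4665,-.207]); TH=-.042; RD=np.array([[np.cos(TH),-np.sin(TH)],[np.sin(TH),np.cos(TH)]])
def todock(P): return (np.atleast_2d(P)[:,:2]-O)@RD*1000
def fromdock(p): return np.atleast_2d(p)/1000@RD.T+O
E
python3 - <<'E'
from h import *
c=load('w24'); P=px2w(c,[(321,171.5),(541,178),(522,333),(546,234),(533,345),(440,345)],[.03,.03,.03,.022,.022,.022]); print(todock(P))
t=fromdock([130,-3])[0]; print(t); go(t[0],t[1],.047,np.pi/2-.042); print(todock(ctrl.get_obs()['ee_pos']))
im=c['img']; cv2.imwrite('pics/knob.png',cv2.resize(im[200:340,60:300,::-1],(800,467),interpolation=cv2.INTER_CUBIC))
E
```

```text
[[108.582   67.484 ]
 [106.8439 -68.0689]
 [  1.5553 -71.1485]
 [ 69.5202 -81.6408]
 [-12.4754 -85.785 ]
 [-11.7067 -17.4838]]
[ 0.5963 -0.2155]
tool shift mm [ -0.4  70.4 -75.9] rotvec [0.009 0.001 0.001] | if moved after the turn: [ -0.3  69.7 -76.5] q6 1.27
[[53.4906 66.6961]]
```

View pics/knob.png

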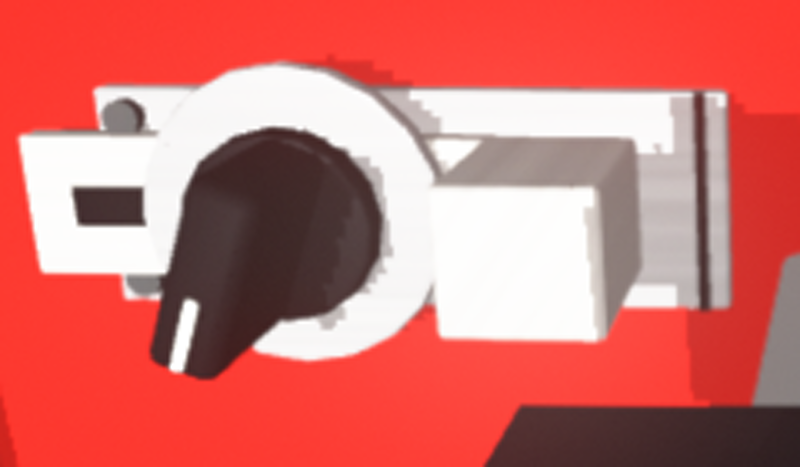

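```bash
python3 - <<'E'
from h import *
c=load('w24'); w=load('wrist0')
for z in (.04,.05,.06):
    a=todock(px2w(c,[(117.9,290),(113.4,311)],z)); b=todock(px2w(w,[(270,244.5),(285,250.5)],z)); print(z,a.round(1).tolist(),b.round(1).tolist(), [np.arctan2(*(np.abs(q[0]-q[1])[::-1])) for q in (a,b)])
E
```

```text
0.04 [[34.8, 195.6], [20.2, 200.6]] [[27.5, 185.8], [41.6, 180.5]] [np.float64(0.33328186898310125), np.float64(0.35452751491464046)]
0.05 [[39.0, 189.7], [25.0, 194.6]] [[28.8, 188.6], [42.5, 183.5]] [np.float64(0.33328186898310225), np.float64(0.3545275149146435)]
0.06 [[43.1, 183.9], [29.8, 188.5]] [[30.1, 191.4], [43.4, 186.4]] [np.float64(0.33328186898310197), np.float64(0.35452751491464285)]
```

>>> play_rows --deltas '[[[0, 0, -25, 0, 0, 0, 0], [0, 20, -28, 0, 0, 0, 0], [0, 25, -24, 0, 0, 0, 0], [0, 25, -2, 0, 0, 0, 0], [20, 0, 0, 0, 0, 0, 0], [20, 0, 0, 0, 0, 0, 0], [15, 0, 0, 0, 0, 0, 0], [0, 0, 0, 0, 0, 0, 0]]]'

```text
time_s: 37.0
ee_pos: [0.5985, -0.2145, -0.0103]
eef_rot: [-0.507, 1.567, 2.602]
force: [-0.0, -0.3, -1.0]
grip_width: 0.0003
```

```bash
python3 - <<'E'
from h import *
c=snap('wrist','w25'); o=ctrl.get_obs(); print(o['ee_pos'],o['force'],todock(o['ee_pos']))
E
```

```text
[ 0.5994 -0.2148 -0.0086] [0.439  0.1326 1.7108] [[133.0869  -2.2612]]
```

View pics/w25.png

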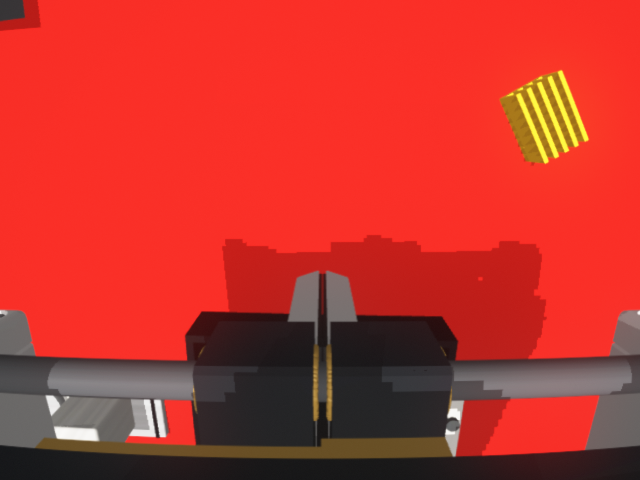

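>>> play_rows --deltas '[[[0, 0, 6, 0, 0, 0, 0], [0, 0, 6, 0, 0, 0, 0], [0, 0, 4, 0, 0, 0, 0], [0, 0, 1.5, 0, 0, 0, 0], [0, 0, 1.5, 0, 0, 0, 0], [0, 0, 0, 0, 0, 0, 0]]]'

```text
time_s: 37.65
ee_pos: [0.5814, -0.2147, -0.007]
eef_rot: [3.118, 1.569, -0.056]
force: [2.6, -0.1, 2.4]
grip_width: 0.0008
```

>>> play_rows --deltas '[[[0, 0, 1, 0, 0, 0, 0], [0, 0, 0, 0, 0, 0, 0]]]'

```text
time_s: 37.85
ee_pos: [0.5809, -0.2146, -0.0071]
eef_rot: [-3.114, 1.568, -0.005]
force: [6.7, 1.0, 2.0]
grip_width: 0.0007
```

>>> play_rows --deltas '[[[0, 0, 1, 0, 0, 0, 0], [0, 0, 0, 0, 0, 0, 0]]]'

```text
time_s: 38.05
ee_pos: [0.5804, -0.2142, -0.007]
eef_rot: [-3.022, 1.567, 0.087]
force: [9.8, 3.3, 2.0]
grip_width: 0.0003
```

```bash
python3 - <<'E'
from h import *
s=snap('scene','s26'); o=ctrl.get_obs(); print(o['ee_pos'],o['force'],todock(o['ee_pos']))
cv2.imwrite('pics/x26.png',cv2.resize(s['img'][220:350,180:380,::-1],(800,520),interpolation=cv2.INTER_CUBIC))
E
```

```text
[ 0.5804 -0.2142 -0.007 ] [8.8689 2.5861 0.8491] [[114.1192  -2.3853]]
```

View pics/x26.png

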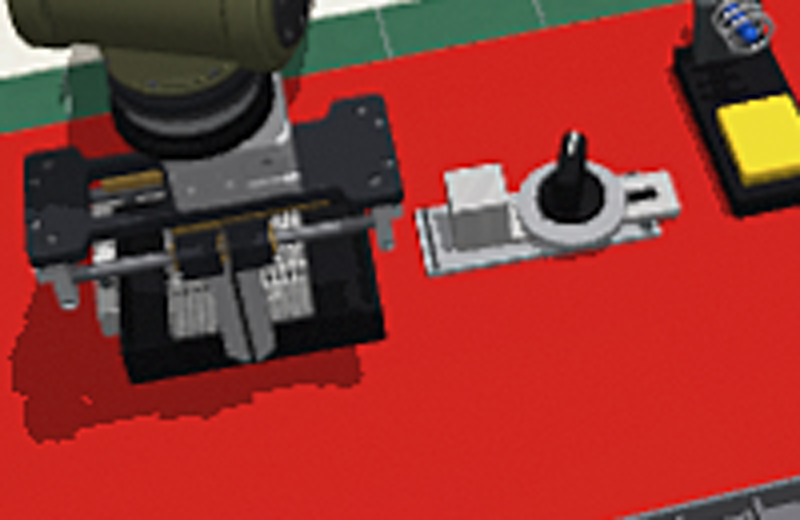

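>>> play_rows --deltas '[[[0, 0, -10, 0, 0, 0, 0], [0, 0, -15, 0, 0, 0, 0], [-30, 0, 0, 0, 0, 0, 30], [-30, 0, 0, 0, 0, 0, 30], [-20, -20, 0, 0, 0, 0, 30], [0, -30, 15, 0, 0, 0, 30], [0, -30, 20, 0, 0, 0, 30], [0, -35, 20, 0, 0, 0, 30], [0, -35, 20, 0, 0, 0, 30], [0, -35, 18, 0, 0, 0, 30]]]'

```text
time_s: 39.1
ee_pos: [0.5153, -0.0263, 0.0721]
eef_rot: [-0.446, 1.57, 2.663]
force: [0.6, 0.6, 0.3]
grip_width: 0.0298
```

```bash
python3 - <<'E'
from h import *
t=fromdock([45,186])[0]; print(t)
c=snap('wrist','w27'); s=snap('scene','s27'); o=ctrl.get_obs(); print(o['ee_pos'],o['force'],todock(o['ee_pos']),o['qpos'])
go(t[0],t[1],.05,-np.pi/2-.042-.34)
E
```

```text
[ 0.5193 -0.0231]
[ 0.5149 -0.0244  0.0723] [-0.062  -0.195  -0.5715] [[ 40.6716 184.429 ]] [-0.1189  0.3308  1.7252  0.0007  1.0869  1.4806]
tool shift mm [22.3 -1.5 -4.4] rotvec [0.353 0.001 0.001] | if moved after the turn: [22.3 -2.9 -3.6] q6 1.48
```

View pics/w27.png

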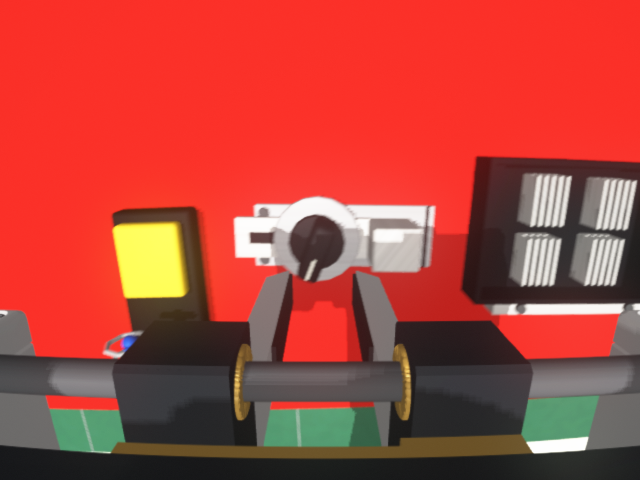

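View pics/s27.png

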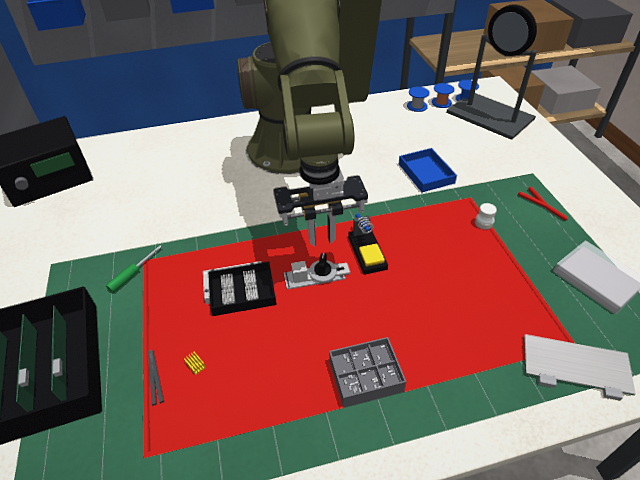

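```bash
python3 - <<'E'
from h import *
c=load('w27'); im=c['img']
P=px2w(c,[(317,239),(275,238),(359,238),(317,197),(317,281)],.027);print(P,P[1:3].mean(0),P[3:].mean(0), todock(P))
cv2.imwrite('pics/k27.png',cv2.resize(im[180:300,220:440,::-1],(800,436),interpolation=cv2.INTER_CUBIC))
E
```

```text
[[ 0.5213 -0.0232  0.027 ]
 [ 0.523   0.0062  0.027 ]
 [ 0.5211 -0.0526  0.027 ]
 [ 0.5509 -0.0242  0.027 ]
 [ 0.49   -0.0221  0.027 ]] [ 0.522  -0.0232  0.027 ] [ 0.5204 -0.0232  0.027 ] [[ 47.0419 185.9366]
 [ 47.4585 215.3698]
 [ 48.0713 156.5305]
 [ 76.6093 186.1518]
 [ 15.7506 185.7151]]
```

View pics/k27.png

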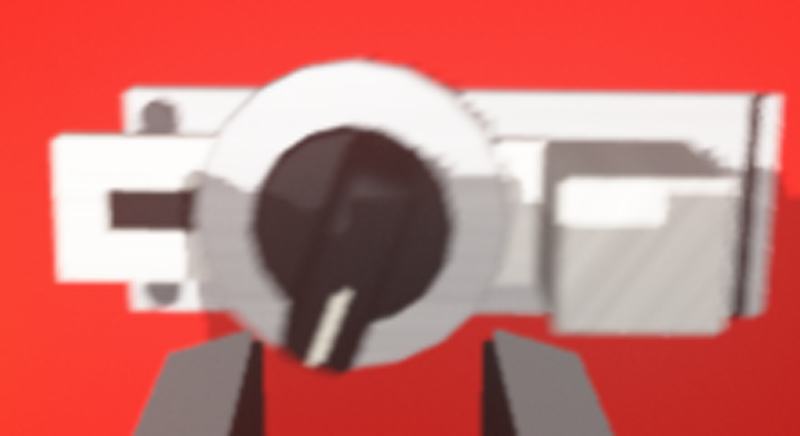

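>>> play_rows --deltas '[[[0, -1.5, -4.4, 0.12, 0, 0, 40], [0, 0, 0, 0.12, 0, 0, 40], [0, 0, 0, 0.12, 0, 0, 40], [20, 0, 0, 0, 0, 0, 40], [10, 0, 0, 0, 0, 0, 40], [0, 0, 0, 0, 0, 0, 40], [0, 0, 0, 0, 0, 0, 40]]]'

```text
time_s: 39.9
ee_pos: [0.5214, -0.0263, 0.0426]
eef_rot: [-1.609, 1.57, 1.141]
force: [0.5, -0.3, 0.7]
grip_width: 0.04
```

```bash
python3 - <<'E'
from h import *
c=load('w27'); a=todock(px2w(c,[(314.9,260.3),(305.8,280.4)],.054)); print(a,np.arctan2(*(np.abs(a[0]-a[1])[::-1])))
c=snap('wrist','w28'); im=c['img']
cv2.imwrite('pics/k28.png',cv2.resize(im[180:330,220:440,::-1],(800,545),interpolation=cv2.INTER_CUBIC))
go(.5193,-.0231,.008,-np.pi/2-.042-.36)
E
```

```text
[[ 40.0003 186.8829]
 [ 26.327  192.6837]] 0.4012295730515871
tool shift mm [34.9 -2.   3.4] rotvec [ 0.01  -0.001  0.001] | if moved after the turn: [34.9 -2.   3.4] q6 1.84
```

View pics/k28.png

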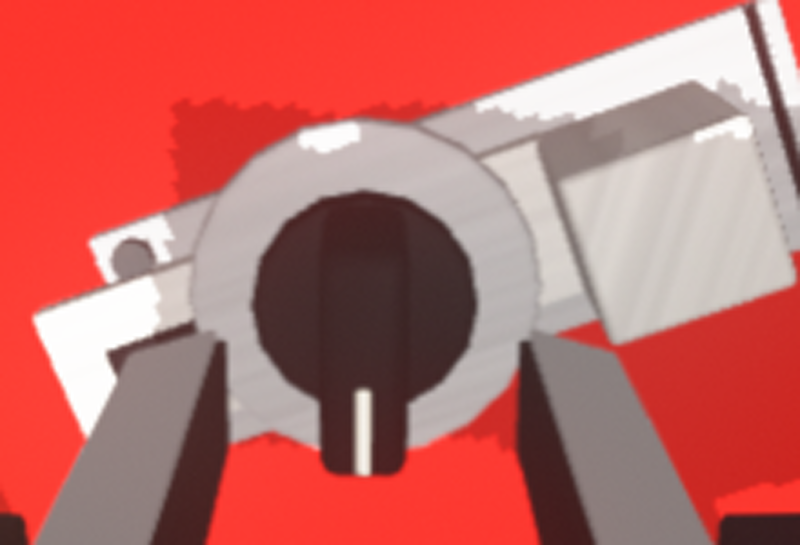

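>>> play_rows --deltas '[[[0, -2, 3.4, 0, 0, 0, 28], [15, 0, 0, 0, 0, 0, 28], [10, 0, 0, 0, 0, 0, 28], [6, 0, 0, 0, 0, 0, 28], [4, 0, 0, 0, 0, 0, 28], [0, 0, 0, 0, 0, 0, 28], [0, 0, 0, 0, 0, 0, 28]]]'

```text
time_s: 40.65
ee_pos: [0.5191, -0.023, 0.0077]
eef_rot: [-2.38, 1.57, 0.37]
force: [0.1, -0.2, -0.4]
grip_width: 0.0283
```

>>> play_rows --deltas '[[[0, 0, 0, 0, 0, 0, 5], [0, 0, 0, 0, 0, 0, 5], [0, 0, 0, 0, 0, 0, 5], [0, 0, 0, 0, 0, 0, 5], [0, 0, 0, 0, 0, 0, 5]]]' --grip_force 25

```text
time_s: 41.15
ee_pos: [0.5189, -0.0236, 0.0077]
eef_rot: [2.797, 1.57, -0.736]
force: [-3.4, -5.1, 2.3]
grip_width: 0.013
```

```bash
python3 - <<'E'
from h import *
c=snap('wrist','w29'); o=ctrl.get_obs(); print(o['ee_pos'],o['force'],o['moment'],o['grip_width'],o['qpos'])
s=snap('scene','s29'); cv2.imwrite('pics/x29.png',cv2.resize(s['img'][200:310,230:400,::-1],(800,518),interpolation=cv2.INTER_CUBIC))
E
```

```text
[ 0.5189 -0.0236  0.0078] [-2.7052 -5.8446  3.604 ] [-0.8261  0.5507 -0.008 ] 0.01379770335496817 [-0.1157  0.4321  1.7591 -0.0005  0.9498  1.8477]
```

View pics/x29.png

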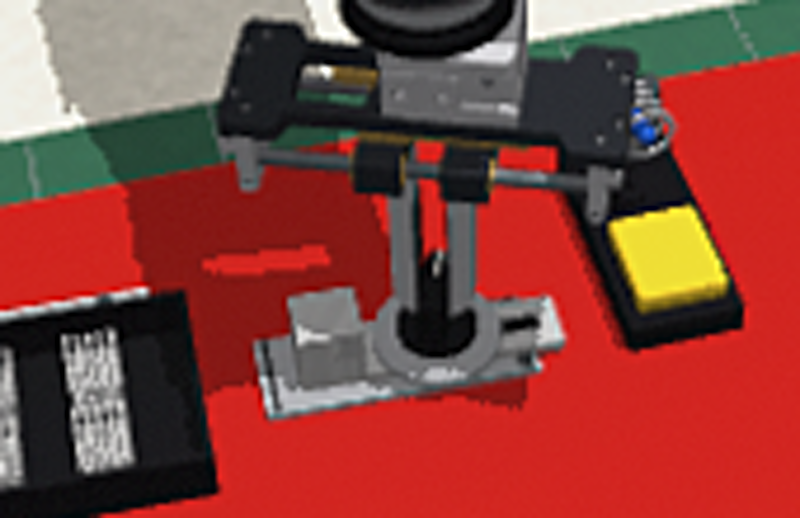

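>>> play_rows --deltas '[[[0, 0, 0, -0.07, 0, 0, 5], [0, 0, 0, -0.07, 0, 0, 5], [0, 0, 0, -0.07, 0, 0, 5], [0, 0, 0, -0.07, 0, 0, 5], [0, 0, 0, 0, 0, 0, 5], [0, 0, 0, 0, 0, 0, 26], [0, 0, 0, 0, 0, 0, 26], [-20, 0, 0, 0, 0, 0, 28], [-25, 0, 0, 0, 0, 0, 40], [-15, 0, 0, 0, 0, 0, 50]]]'

```text
time_s: 42.25
ee_pos: [0.5194, -0.0228, 0.0689]
eef_rot: [-2.795, 1.569, 0.234]
force: [0.0, -0.4, 0.7]
grip_width: 0.0405
```

```bash
python3 - <<'E'
from h import *
c=snap('wrist','w30');c=snap('wrist','w30'); o=ctrl.get_obs(); print(o['ee_pos'],o['force'],o['moment'],o['grip_width'],o['qpos'])
t=fromdock([45,136.5])[0]; print(t); go(t[0],t[1],.06,-.042)
cv2.imwrite('pics/k30.png',cv2.resize(c['img'][180:330,220:440,::-1],(800,545),interpolation=cv2.INTER_CUBIC))
E
```

```text
[ 0.5201 -0.0229  0.0692] [ 0.1715 -0.0196  0.3248] [0.1297 0.1506 0.0462] 0.04787464161148143 [-0.1147  0.342   1.7181  0.0008  1.0775  1.5687]
[ 0.5172 -0.0725]
tool shift mm [ 9.2 49.6 -2.7] rotvec [ 1.5   -0.003  0.004] | if moved after the turn: [  9.2   0.8 -49.7] q6 1.57
```

View pics/k30.png

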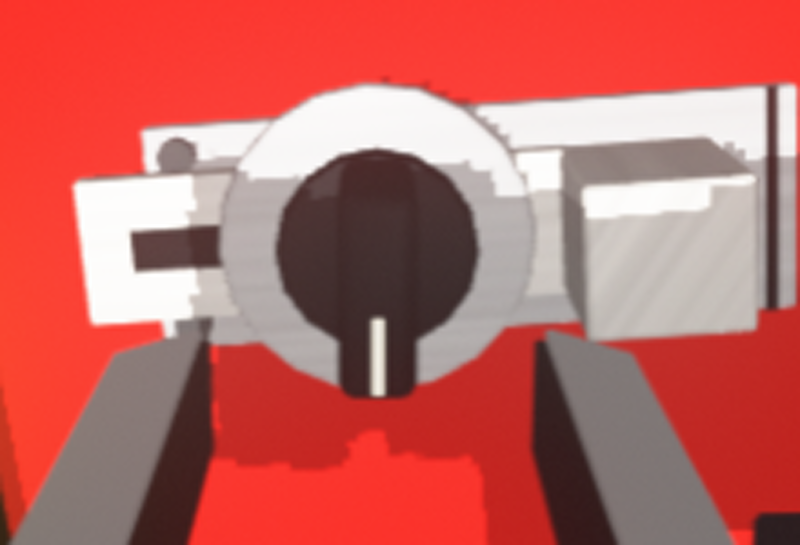

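>>> play_rows --deltas '[[[0, 25, -1.4, 0, 0, 0, 56], [0, 24.6, -1.3, 0, 0, 0, 56], [0, 0, 0, -0.128, 0, 0, 56], [0, 0, 0, -0.128, 0, 0, 56], [0, 0, 0, -0.128, 0, 0, 56], [0, 0, 0, -0.128, 0, 0, 56], [0, 0, 0, -0.128, 0, 0, 56], [0, 0, 0, -0.128, 0, 0, 56], [0, 0, 0, -0.128, 0, 0, 56], [0, 0, 0, -0.128, 0, 0, 56]]]'

```text
time_s: 43.35
ee_pos: [0.5156, -0.0723, 0.0661]
eef_rot: [-1.759, 1.57, 2.299]
force: [-0.2, -0.7, -0.6]
grip_width: 0.0559
```

>>> play_rows --deltas '[[[0, 0, 0, -0.128, 0, 0, 56], [0, 0, 0, -0.128, 0, 0, 56], [0, 0, 0, -0.128, 0, 0, 56], [0, 0, 0, -0.128, 0, 0, 56], [0, 0, 0, -0.105, 0, 0, 56], [0, 0, 0, 0, 0, 0, 56], [0, 0, 0, 0, 0, 0, 56]]]'

```text
time_s: 44.05
ee_pos: [0.5158, -0.0724, 0.0667]
eef_rot: [-2.682, 1.57, 1.985]
force: [0.2, -0.1, 1.0]
grip_width: 0.0558
```

```bash
python3 - <<'E'
from h import *
c=snap('wrist','w31'); o=ctrl.get_obs(); print(o['ee_pos'],o['force'],o['grip_width'],o['qpos'])
t=fromdock([45,136.5])[0]; print(t); go(t[0],t[1],-.008,-.042)
E
```

```text
[ 0.5159 -0.0725  0.0669] [0.7322 0.2823 0.0907] 0.05603424179338374 [-0.2102  0.3484  1.7154  0.0006  1.078  -0.1653]
[ 0.5172 -0.0725]
tool shift mm [74.9  1.3  0. ] rotvec [-0.003 -0.001  0.   ] | if moved after the turn: [74.9  1.3 -0. ] q6 -0.17
```

View pics/w31.png

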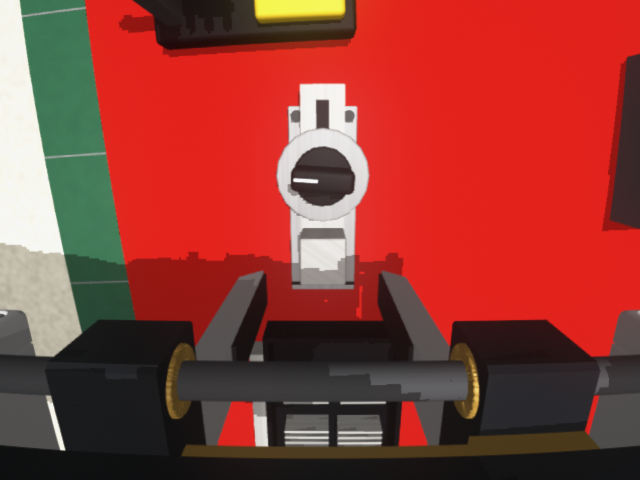

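```bash
python3 - <<'E'
from h import *
c=load('w31'); cv2.imwrite('pics/k31.png',cv2.resize(c['img'][210:300,270:380,::-1],(800,655),interpolation=cv2.INTER_CUBIC))
print(todock(px2w(c,[(323,238),(323,283),(301,260),(345,260)],.044)))
E
```

```text
[[ 44.9568 147.9544]
 [ 44.8953 117.2958]
 [ 30.6433 133.2517]
 [ 59.2133 133.1669]]
```

View pics/k31.png

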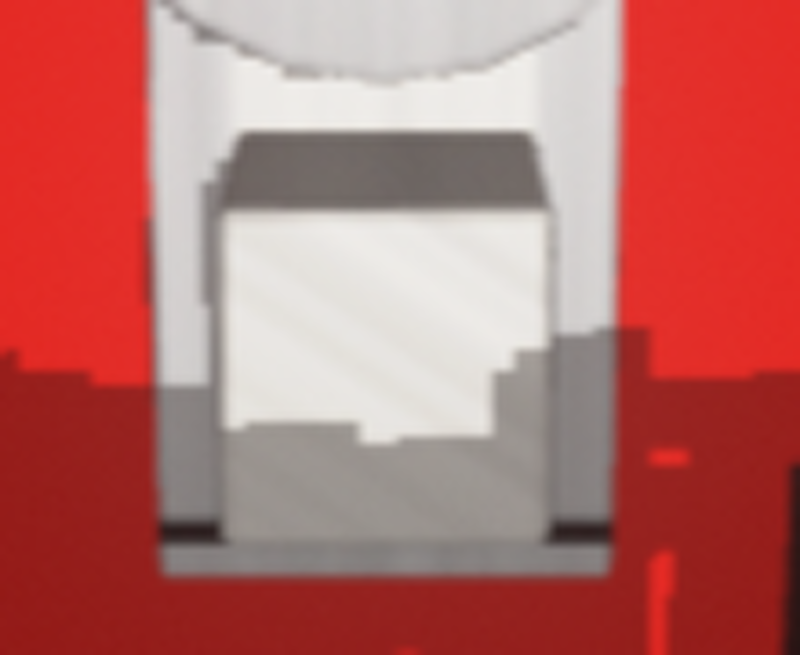

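```bash
python3 - <<'E'
from h import *
c=load('w31'); a=todock(px2w(c,[(323.6,228.3),(295,283.2),(352,283.2)],.006)); print(a)
E
```

```text
[[ 45.5224 145.6137]
 [ 23.5282 102.5258]
 [ 67.2303 102.3911]]
```

>>> play_rows --deltas '[[[25, 1.3, 0, 0, 0, 0, 56], [20, 0, 0, 0, 0, 0, 56], [15, 0, 0, 0, 0, 0, 56], [10, 0, 0, 0, 0, 0, 50], [5, 0, 0, 0, 0, 0, 50], [0, 0, 0, 0, 0, 0, 50], [0, 0, 0, 0, 0, 0, 50]]]'

```text
time_s: 44.8
ee_pos: [0.5178, -0.0727, -0.007]
eef_rot: [1.749, 1.569, 0.136]
force: [0.5, 0.0, -0.4]
grip_width: 0.0498
```

>>> play_rows --deltas '[[[0, 0, 0, 0, 0, 0, 20], [0, 0, 0, 0, 0, 0, 20], [0, 0, 0, 0, 0, 0, 20], [0, 0, 0, 0, 0, 0, 20], [0, 0, 0, 0, 0, 0, 20]]]' --grip_force 30

```text
time_s: 45.3
ee_pos: [0.5161, -0.0725, -0.0074]
eef_rot: [-1.784, 1.568, 2.886]
force: [-10.4, -0.5, 9.2]
grip_width: 0.0301
```

```bash
python3 - <<'E'
from h import *
o=ctrl.get_obs(); print(o['ee_pos'],todock(o['ee_pos']),o['force'],o['grip_width'],o['qpos'])
c=snap('wrist','w32')
E
```

```text
[ 0.5161 -0.0725 -0.0074] [[ 43.8844 136.4353]] [-10.3906  -0.4933   9.2426] 0.030056079054043963 [-0.21    0.4617  1.7585  0.0001  0.924  -0.1681]
```

View pics/w32.png

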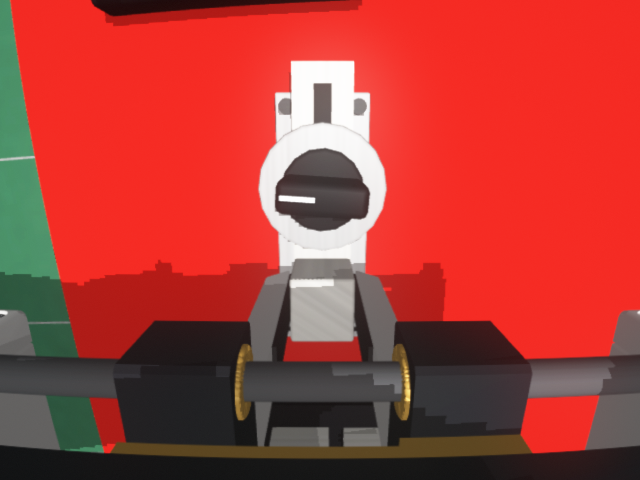

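>>> play_rows --deltas '[[[0, -1, 3, 0, 0, 0, 20], [0, 0, 5, 0, 0, 0, 20], [0, 0, 6, 0, 0, 0, 20], [0, 0, 7, 0, 0, 0, 20], [0, 0, 7, 0, 0, 0, 20], [0, 0, 6, 0, 0, 0, 20], [0, 0, 5, 0, 0, 0, 20], [0, 0, 3, 0, 0, 0, 20], [0, 0, 0, 0, 0, 0, 20], [0, 0, 0, 0, 0, 0, 20]]]'

```text
time_s: 46.35
ee_pos: [0.5143, -0.1149, -0.0074]
eef_rot: [-1.966, 1.571, 2.704]
force: [-3.8, -0.7, 5.5]
grip_width: 0.0298
```

```bash
python3 - <<'E'
from h import *
o=ctrl.get_obs(); print(o['ee_pos'],todock(o['ee_pos']),o['force'],o['grip_width'])
c=snap('wrist','w33'); s=snap('scene','s33')
cv2.imwrite('pics/k33.png',cv2.resize(c['img'][200:350,220:420,::-1],(800,600),interpolation=cv2.INTER_CUBIC))
cv2.imwrite('pics/x33.png',cv2.resize(s['img'][220:320,190:360,::-1],(800,470),interpolation=cv2.INTER_CUBIC))
E
```

```text
[ 0.5143 -0.1149 -0.0074] [[43.8514 93.986 ]] [-3.811  -0.7118  5.5174] 0.0298104011272086
```

View pics/k33.png

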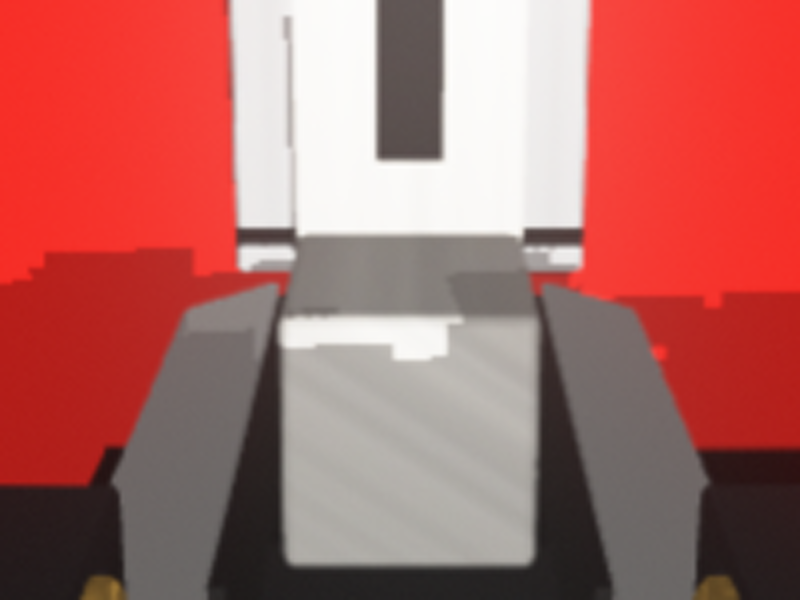

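View pics/x33.png

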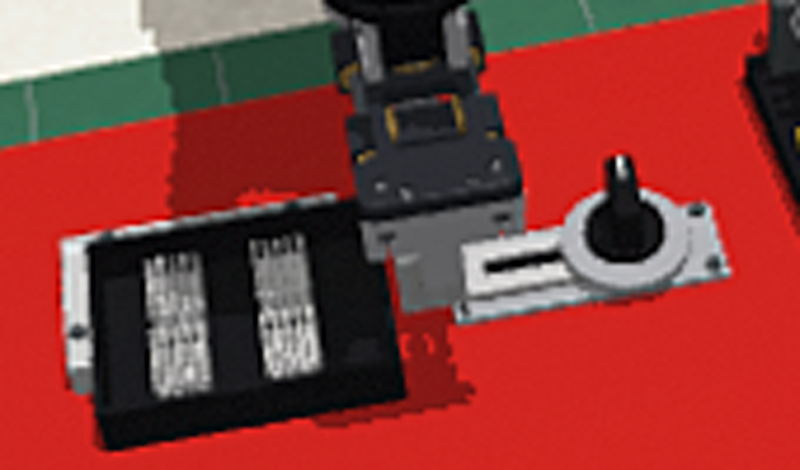

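```bash
python3 - <<'E'
from h import *
c=load('w33'); cx=220+405/4-.4
for z in (.006,.012): print(z,todock(px2w(c,[(cx,200+236/4-.4)],z)))
print('mark',todock(px2w(c,[(220+262/4,200+235/4-.4),(220+555/4,200+235/4-.4)],.006)))
print('tail top check: tail width', todock(px2w(c,[(220+297/4,200+200/4),(220+525/4,200+200/4)],.012)))
c=load('w31');print('mark31',todock(px2w(c,[(295,283.2)],.006)), 'rear31',todock(px2w(c,[(323.6,228.3)],.012)))
for f in('w31','w33'):
  c=load(f); print(cv2.Rodrigues(np.array(c['rvec']))[0][2])
E
```

```text
0.006 [[ 43.901  102.9751]]
0.012 [[ 43.9129 104.8644]]
mark [[ 24.4675 103.1024]
 [ 64.7401 103.1212]]
tail top check: tail width [[ 29.8144 109.6271]
 [ 60.0283 109.6418]]
mark31 [[ 23.5282 102.5258]] rear31 [[ 45.4953 146.9874]]
[-0.0102 -0.2486 -0.9686]
[-0.0092 -0.2492 -0.9684]
```

>>> play_rows --deltas '[[[0, 0, 1.2, 0, 0, 0, 20], [0, 0, 1.1, 0, 0, 0, 20], [0, 0, 0, 0, 0, 0, 20], [0, 0, 0, 0, 0, 0, 20], [0, 0, 0, 0, 0, 0, 20]]]'

```text
time_s: 46.95
ee_pos: [0.5142, -0.1168, -0.0074]
eef_rot: [-2.684, 1.57, 1.986]
force: [-3.8, 3.5, 6.1]
grip_width: 0.0297
```

```bash
python3 - <<'E'
from h import *
o=ctrl.get_obs(); print(o['ee_pos'],todock(o['ee_pos']),o['force'],o['grip_width'])
c=snap('wrist','w34')
cv2.imwrite('pics/k34.png',cv2.resize(c['img'][235:285,270:375,::-1],(800,381),interpolation=cv2.INTER_CUBIC))
E
```

```text
[ 0.5142 -0.1168 -0.0074] [[43.856  92.1372]] [-3.8414  3.5081  6.1329] 0.02971344522388808
```

View pics/k34.png

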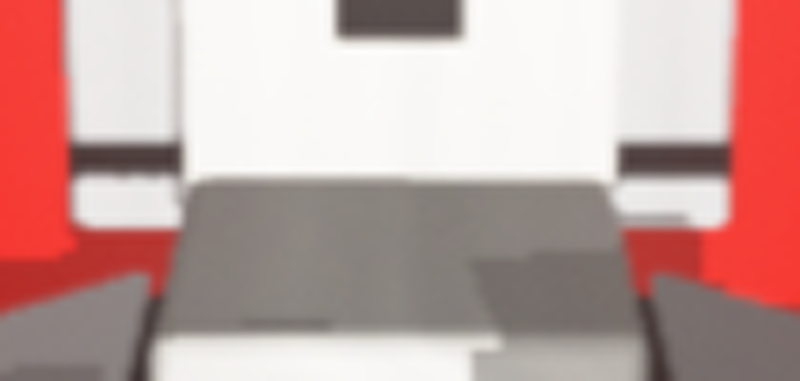

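```bash
python3 - <<'E'
from h import *
c=load('w34'); 
r=todock(px2w(c,[(270+400/7.62,235+(180+.5)/7.62-.5)],.012)); m=todock(px2w(c,[(270+125/7.62,235+(158.5+.5)/7.62-.5),(270+675/7.62,235+(158.5+.5)/7.62-.5)],.006)); print(r,m)
e=todock(px2w(c,[(270+125/7.62,235+(228+.5)/7.62-.5)],.006)); print('plate front end (98)',e)
print('same rear at z=.006', todock(px2w(c,[(270+400/7.62,235+(180+.5)/7.62-.5)],.006)))
E
```

```text
[[ 44.7818 103.2181]] [[ 24.9968 102.9412]
 [ 64.5975 102.9645]]
plate front end (98) [[24.8753 97.6796]]
same rear at z=.006 [[ 44.7967 101.3395]]
```

>>> play_rows --deltas '[[[0, 0, 0.4, 0, 0, 0, 20], [0, 0, 0, 0, 0, 0, 20], [0, 0, 0, 0, 0, 0, 20], [0, 0, 0, 0, 0, 0, 20]]]'

```text
time_s: 47.4
ee_pos: [0.5142, -0.1171, -0.0074]
eef_rot: [-2.764, 1.57, 1.906]
force: [-3.6, 3.4, 6.2]
grip_width: 0.0294
```

>>> play_rows --deltas '[[[0, 0, 0, 0, 0, 0, 46], [0, 0, 0, 0, 0, 0, 46], [0, 0, 0, 0, 0, 0, 46], [-20, 0, 0, 0, 0, 0, 46], [-25, 0, 0, 0, 0, 0, 46], [-30, 0, 0, 0, 0, 0, 40], [0, 0, 0, 0, 0, 0, 40], [0, 0, 0, 0, 0, 0, 40]]]'

```text
time_s: 48.2
ee_pos: [0.5146, -0.1174, 0.0675]
eef_rot: [1.66, 1.569, 0.047]
force: [-0.0, -0.0, -0.4]
grip_width: 0.0399
```

```bash
python3 - <<'E'
from h import *
o=ctrl.get_obs(); print(o['ee_pos'],todock(o['ee_pos']),o['force'],o['grip_width'],o['qpos'])
c=snap('wrist','w35')
cv2.imwrite('pics/k35.png',cv2.resize(c['img'][120:300,230:430,::-1],(660,594),interpolation=cv2.INTER_CUBIC))
t=fromdock([44.5,186])[0]; go(t[0],t[1],.067,np.pi/2-.042-.07)
E
```

```text
[ 0.5146 -0.1174  0.0675] [[44.3284 91.5873]] [-0.0466 -0.0183 -0.4392] 0.03993380758906824 [-0.2939  0.3607  1.6967  0.0006  1.0829 -0.2521]
tool shift mm [ -0.2   0.6 -94.3] rotvec [-1.501 -0.    -0.   ] | if moved after the turn: [-0.3 94.1 -6. ] q6 -0.25
```

View pics/k35.png

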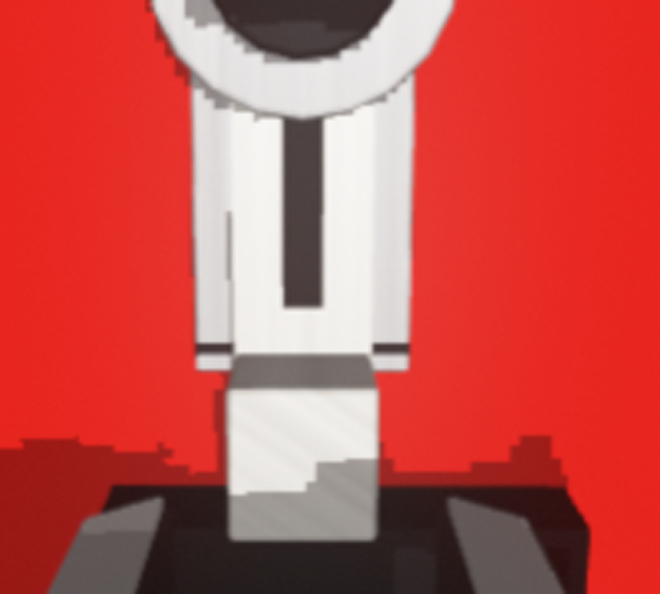

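>>> play_rows --deltas '[[[0, 0.6, -30, 0, 0, 0, 28], [0, 0, -34, 0, 0, 0, 28], [0, 0, -30.3, 0, 0, 0, 28], [0, 0, 0, -0.125, 0, 0, 28], [0, 0, 0, -0.125, 0, 0, 28], [0, 0, 0, -0.125, 0, 0, 28], [0, 0, 0, -0.125, 0, 0, 28], [0, 0, 0, -0.125, 0, 0, 28], [0, 0, 0, -0.125, 0, 0, 28], [0, 0, 0, -0.125, 0, 0, 28]]]'

```text
time_s: 49.25
ee_pos: [0.5184, -0.023, 0.066]
eef_rot: [-2.774, 1.569, 2.776]
force: [-0.6, 0.5, -0.6]
grip_width: 0.0281
```

>>> play_rows --deltas '[[[0, 0, 0, -0.125, 0, 0, 28], [0, 0, 0, -0.125, 0, 0, 28], [0, 0, 0, -0.125, 0, 0, 28], [0, 0, 0, -0.125, 0, 0, 28], [0, 0, 0, -0.125, 0, 0, 28], [20, 0, 0, 0, 0, 0, 28], [5, 0, 0, 0, 0, 0, 28], [0, 0, 0, 0, 0, 0, 28], [0, 0, 0, 0, 0, 0, 28]]]'

```text
time_s: 50.15
ee_pos: [0.519, -0.0231, 0.0425]
eef_rot: [1.309, 1.57, 1.196]
force: [-0.4, 0.0, -0.1]
grip_width: 0.0281
```

```bash
python3 - <<'E'
from h import *
o=ctrl.get_obs(); print(o['ee_pos'],todock(o['ee_pos']),o['force'],o['grip_width'],o['qpos'])
c=snap('wrist','w36')
cv2.imwrite('pics/k36.png',cv2.resize(c['img'][180:330,220:440,::-1],(800,545),interpolation=cv2.INTER_CUBIC))
go(.5190,-.0234,.008,np.pi/2-.042-.07)
E
```

```text
[ 0.519  -0.0231  0.0425] [[ 44.7766 185.9919]] [-0.4104  0.0146 -0.1124] 0.028067911125017723 [-0.1152  0.3795  1.7378  0.0005  1.0242 -1.5731]
tool shift mm [34.8 -0.4 -0.3] rotvec [-0.001  0.001 -0.   ] | if moved after the turn: [34.8 -0.3 -0.2] q6 -1.57
```

View pics/k36.png

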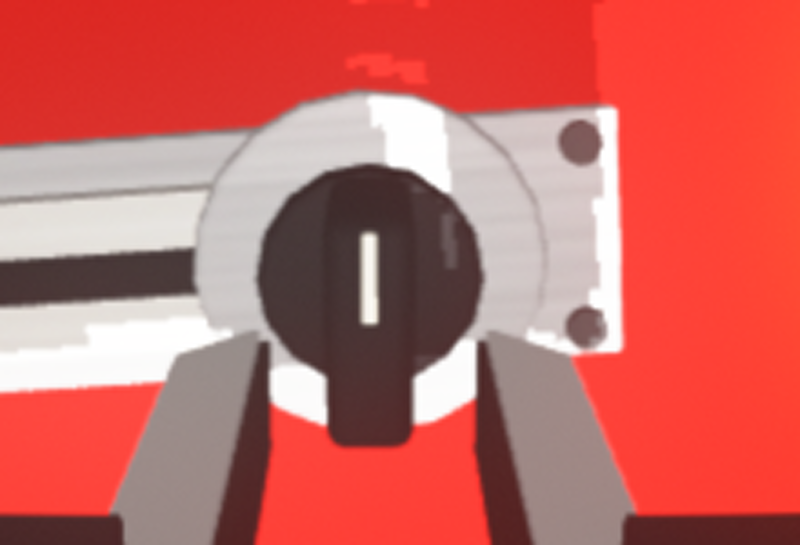

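>>> play_rows --deltas '[[[15, 0, 0, 0, 0, 0, 28], [10, 0, 0, 0, 0, 0, 28], [6, 0, 0, 0, 0, 0, 28], [3.5, 0, 0, 0, 0, 0, 28], [0, 0, 0, 0, 0, 0, 28], [0, 0, 0, 0, 0, 0, 5], [0, 0, 0, 0, 0, 0, 5], [0, 0, 0, 0, 0, 0, 5], [0, 0, 0, 0, 0, 0, 5], [0, 0, 0, 0, 0, 0, 5]]]' --grip_force 30

```text
time_s: 51.2
ee_pos: [0.5193, -0.0234, 0.0083]
eef_rot: [0.0, 1.57, -0.113]
force: [-1.8, -5.5, 5.4]
grip_width: 0.0135
```

>>> play_rows --deltas '[[[0, 0, 0, 0.125, 0, 0, 5], [0, 0, 0, 0.125, 0, 0, 5], [0, 0, 0, 0.125, 0, 0, 5], [0, 0, 0, 0.125, 0, 0, 5], [0, 0, 0, 0.125, 0, 0, 5], [0, 0, 0, 0.125, 0, 0, 5], [0, 0, 0, 0.125, 0, 0, 5], [0, 0, 0, 0.125, 0, 0, 5], [0, 0, 0, 0.125, 0, 0, 5], [0, 0, 0, 0.125, 0, 0, 5]]]'

```text
time_s: 52.2
ee_pos: [0.5186, -0.0242, 0.0083]
eef_rot: [-0.546, 1.569, -1.914]
force: [-7.4, -11.9, 8.6]
grip_width: 0.0138
```

>>> play_rows --deltas '[[[0, 0, 0, 0.02, 0, 0, 5], [0, 0, 0, 0, 0, 0, 5], [0, 0, 0, 0, 0, 0, 5]]]'

```text
time_s: 52.5
ee_pos: [0.5186, -0.0242, 0.0083]
eef_rot: [-0.522, 1.569, -1.905]
force: [-7.6, -12.3, 8.7]
grip_width: 0.0136
```

```bash
python3 - <<'E'
from h import *
o=ctrl.get_obs(); print(o['ee_pos'],todock(o['ee_pos']),o['force'],o['moment'],o['grip_width'],o['qpos'])
c=snap('wrist','w37'); cv2.imwrite('pics/k37.png',cv2.resize(c['img'][180:380,220:440,::-1],(660,600),interpolation=cv2.INTER_CUBIC))
print('tool yaw',o['qpos'][0]-o['qpos'][5], 'joint', np.pi/2-.042-(o['qpos'][0]-o['qpos'][5]))
E
```

```text
[ 0.5186 -0.0242  0.0083] [[ 44.3808 184.8616]] [ -7.6244 -12.2638   8.7251] [-2.3299  1.4068  0.0668] 0.013628358019050804 [-0.1163  0.4312  1.7588 -0.0016  0.9519 -0.3034]
tool yaw 0.18702267253559907 joint 1.3417736542592975
```

View pics/k37.png

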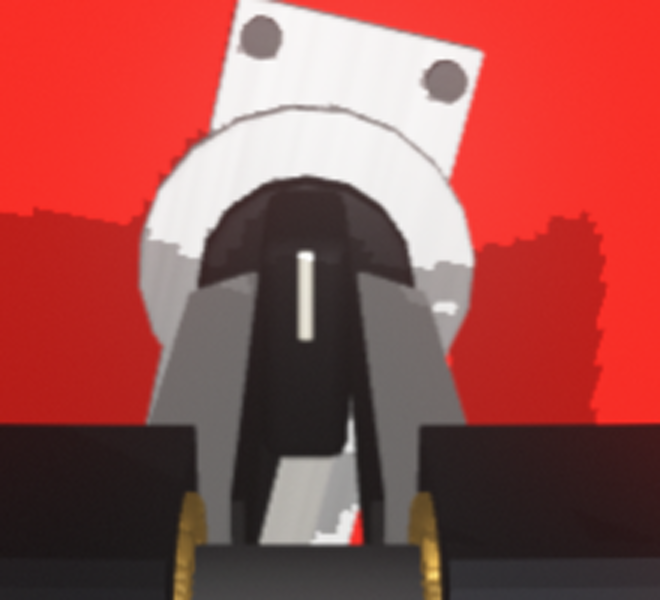

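>>> play_rows --deltas '[[[0, 0, 0, 0, 0, 0, 28], [0, 0, 0, 0, 0, 0, 28], [0, 0, 0, 0, 0, 0, 28], [-10, 0, 0, 0, 0, 0, 28], [-25, 0, 0, 0, 0, 0, 40], [-40, 0, 0, 0, 0, 0, 40], [-40, 0, 20, 0, 0, 0, 40], [-20, 0, 35, 0, 0, 0, 40], [0, 0, 35, 0, 0, 0, 40], [0, 0, 35, 0, 0, 0, 40]]]'

```text
time_s: 53.55
ee_pos: [0.5428, -0.147, 0.1446]
eef_rot: [1.336, 1.568, -0.046]
force: [0.4, -0.1, -0.4]
grip_width: 0.0399
```

>>> play_rows --deltas '[[[0, 0, 35, 0, 0, 0, 40], [0, 0, 35, 0, 0, 0, 40], [0, 0, 30, 0, 0, 0, 40], [0, 0, 0, 0, 0, 0, 40], [0, 0, 0, 0, 0, 0, 40]]]'

```text
time_s: 54.05
ee_pos: [0.5609, -0.2441, 0.1431]
eef_rot: [2.316, 1.57, 0.933]
force: [-0.1, 0.5, 0.3]
grip_width: 0.0397
```

```bash
python3 - <<'E'
from h import *
o=ctrl.get_obs(); print(o['ee_pos'],o['force'])
c=snap('wrist','w38'); s=snap('scene','s38'); cv2.imwrite('pics/x38.png',cv2.resize(s['img'][220:320,190:360,::-1],(800,470),interpolation=cv2.INTER_CUBIC))
E
```

```text
[ 0.5609 -0.2441  0.1431] [-0.1421  0.5263  0.2827]
```

View pics/w38.png

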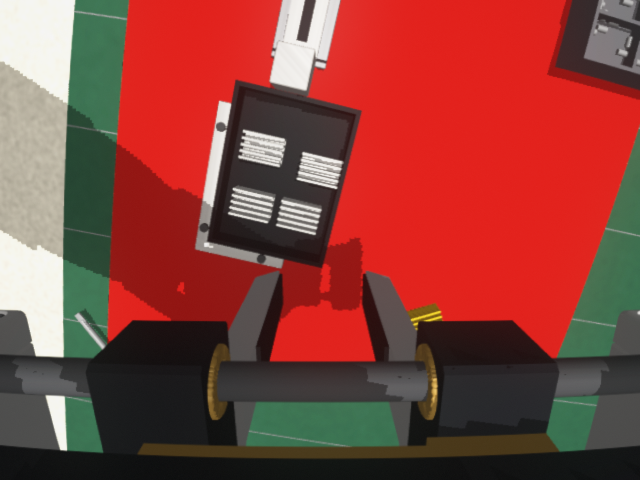

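View pics/s38.png

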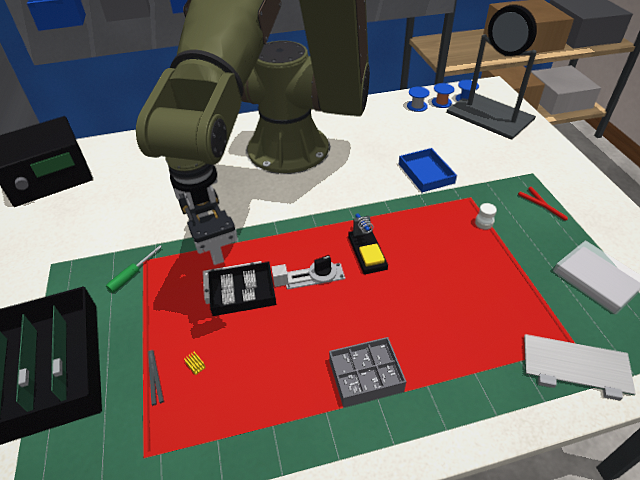

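View pics/x38.png

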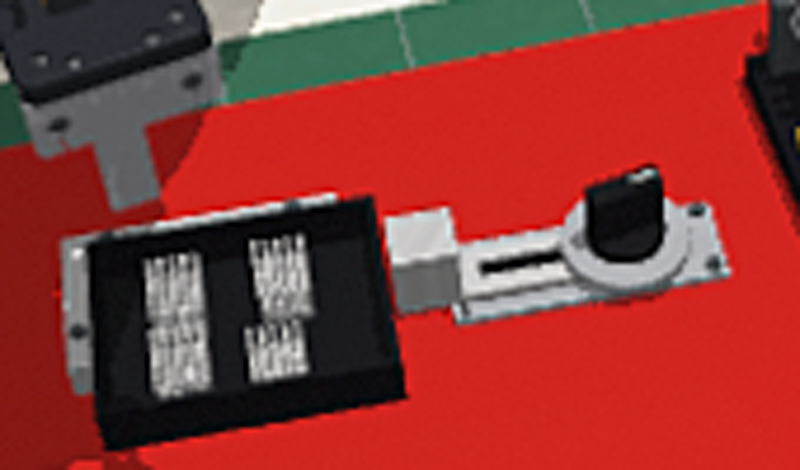

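```bash
python3 - <<'E'
from h import *
c=load('w38'); cv2.imwrite('pics/k38.png',cv2.resize(c['img'][40:280,180:400,::-1],None,fx=2.5,fy=2.5,interpolation=cv2.INTER_CUBIC))
print(todock(px2w(c,[(236,81),(361.5,111),(322,268),(208,247)],.03)))
print('mark',todock(px2w(c,[(274,52),(324,67)],.006)),'wall',todock(px2w(c,[(219,101),(197,247)],.022)))
E
```

```text
[[  1.4872  67.6176]
 [106.4188  67.7277]
 [105.767  -71.7199]
 [  1.9358 -75.8151]]
mark [[ 23.2042 100.4562]
 [ 67.7865  98.1479]] wall [[-11.5027  49.5115]
 [ -9.9321 -80.9151]]
```

View pics/k38.png

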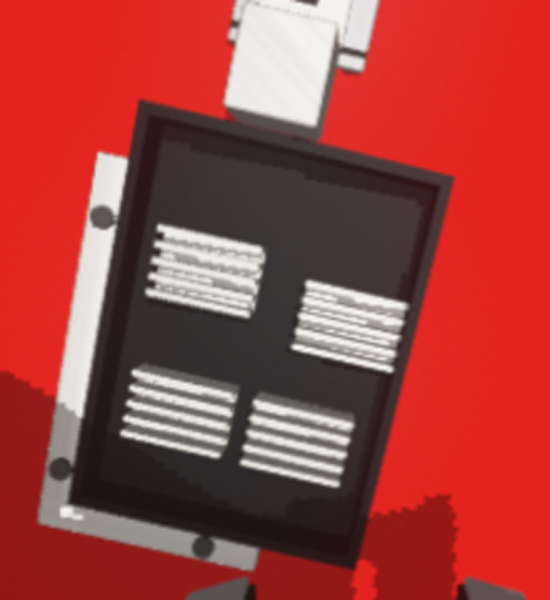

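```bash
python3 - <<'E'
from h import *
c=load('w35'); f=lambda x,y:(230+(x+.5)/3.3-.5,120+(y+.5)/3.3-.5)
print(todock(px2w(c,[f(302,354)],.012)),todock(px2w(c,[f(214,348),f(391,348)],.006)))
hand_in(); print(ctrl.get_obs()['time_s'])
E
```

```text
[[ 44.5469 102.8509]] [[ 24.8616 102.8715]
 [ 64.4689 102.8797]]
the job is handed in; nothing more can be done
the job is handed in; nothing more can be done
```

The job is done as asked and handed in at about 54 s of robot time. No verdict came back.

- **Sinks:** all four are inside the black tray. One shifted slightly inside it some time before my last picture.
- **Tray:** I dragged it along the bench, gripped by its wall, without lifting it. It went clear of the iron stand and the screw box. It lies flat against the long wall, with its rim measured within about 2 mm of the home position; I pushed it against that wall until the force rose.
- **Stop:** the knob was at about 0.35 rad, so already loose by a small margin, and I turned it back to about 0.07 first. The stop travelled about 44.6 mm by arm position. The camera then showed its rear edge on the mark within about 0.1 mm. I took that reading before tightening the knob and did not repeat it afterwards.
- **Knob:** it is tightened to about 1.34 rad, worked out from the wrist angle while gripping it. The last picture shows the bar turned accordingly.
- **Jar, screwdriver, tweezers and look-alikes:** they look unmoved in the last picture, which I checked by eye only.

One thing disagreed. The fingertips end roughly 26–30 mm above the reported tool point. My first grasp closed just above a sink without touching it, and I corrected for this by going lower from then on.

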